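Hook a hanging tube out of a deep narrow tank and lay it in a V-block

TASK

Take the hook rod from its fork stand, hook the wire bail of the black tube that hangs deep in the narrow tank and lift the tube out; the gripper itself must never touch the tube or its bail. Lower the tube gently into the groove of the V-block so that it lies fully seated along the groove, about centred lengthwise, then unhook it and hang the hook rod back in the fork of its stand, upright with its collar resting on the fork, and let go.

Things in the scene. Friction and masses are not known exactly. Their poses are not given: they have to be found in the camera images.
- rod_handle (a point): Centre of the black handle (22 x 28 x 50 mm, x y z) of the loose upright hook rod, 0.15 kg. Below: round collar 36 mm across, 5 mm thick, underside 30 mm below this point; 8 mm rod; hook, underside 122 mm below. z up along the rod; hook points to -x. Starts hanging in the stand's fork, within 5 mm of the seat point, hook to the open side. Grip across the handle, 30 N or more.
- hook_rod: The hook rod; origin on the rod's axis at the hook's underside, axes as rod_handle.
- hook_seat (a point): Where the centre of the bail's wire lies in the hook: 9 mm to -x of the rod's axis, 6.5 mm above the hook's underside. Hook of flat steel 14 mm wide (y), floor 4 mm thick; gap for the wire from the rod (its face 4 mm to -x of its axis) to the upturned tip, which is 18 to 22 mm to -x of the axis and ends 16 mm above the hook's underside.
- fork_seat (a point): Point on top of the fork of the fixed grey rod stand, 112 mm above the bench, where the rod's axis belongs and the collar's underside rests. The fork's slot, 24 mm wide, runs along x: open at its -x end (35 mm away), closed by an upright at +35 mm. With its hook along the slot the rod passes straight up and down through it. Foot 110 x 90 x 12 mm.
- tank_mouth (a point): Centre of the rim of the fixed empty aluminium tank, 140 mm above the bench. Inside 156 mm long (x), only 80 mm wide (y), 136 mm deep; walls 4 mm. On the end walls two ledges, 94 mm below the rim, carry the ears of the tube's bail; lips beside each ear (10 mm high) keep it within about 8 mm of the middle in y.
- tube_center (a point): Centre of the loose black tube: 32 mm diameter, 90 mm long (104 mm over its end wires), about 0.25 kg. x along the tube, z towards its rigid wire bail. Starts hanging level in the tank, along it, 112 mm below the rim, within 5 mm of the middle.
- tube: The tube with its bail (origin and axes as tube_center).
- bail_top (a point): Middle of the bail's straight top: 5 mm wire, 36 mm long along the tube's x, 56 mm above the tube's centre; 37 mm free between wire and tube. Its ends slope down and out to uprights at the tube's ends, with ears to 70 mm from the middle, 20 mm above the tube's axis. Hooked within 6 mm of its middle the tube hangs level and follows slow turns of the hook.
- v_seat (a point): Where the tube's centre lies when seated in the middle of the fixed steel V-block, 53 mm above the bench. x runs along the groove: 66 mm long, 90 degree V, 64 mm wide at its top, 9 mm above this point. Foot 90 x 96 x 10 mm.
- v_block: The V-block; origin under its centre, axes as v_seat.
There are look-alikes about, which are no part of the job. What is shaped like the hook_rod but orange or yellow is not meant. What is shaped like the v_block but red is not meant.

How it is judged:
On the way, in this order (a step that is already met when the one before it is completed fails the run):
1. the tube hangs on the hook, above the tank's rim (height (world z) of tube_center above 0.15 m and contact force between hook_rod and tube above 0.5 N), for 0.2 s.
2. the tube lies in the V-block (x of tube_center in the frame of v_seat between -0.014 and 0.014 m and y of tube_center in the frame of v_seat between -0.003 and 0.003 m and z of tube_center in the frame of v_seat between -0.003 and 0.003 m and angle between the x axis of tube_center and the x axis of v_seat, either way round below 0.06 rad), for 0.2 s.
At the end, for the whole second after the job is handed in: The tube lies still in the V-block: centred within 14 mm lengthwise, 3 mm across and in height, axis within 0.06 rad of the groove. The hook rod, clear of it, hangs still in the fork: within 22 mm of the seat point, collar on the fork (6 mm in height), upright within 0.12 rad (all of step 2 and linear speed of each of tube, hook_rod below 0.02 m/s and contact force between hook_rod and tube below 0.05 N and horizontal distance between hook_rod and fork_seat below 0.022 m and height (world z) of hook_rod between 0.014 and 0.026 m and angle between hook_rod's own z axis and vertical below 0.12 rad); the robot touches nothing.
It fails at once if the gripper touches the tube or its bail (contact force between the fingers and tube above 0.3 N).
It fails at once if the tube is dropped or rammed onto the V-block: over 25 N, or coming down to it faster than 0.3 m/s (contact force between tube and v_block above 25 N or (distance between tube_center and v_seat below 0.05 m and linear speed of tube above 0.3 m/s)).
It also fails if it takes over 72 s, if anything falls off the work surface, if the arm or the gripper's body presses on something with over 40 N, if the wrist force passes 120 N, or if a joint passes its speed limit or range.

ROBOT

A 7-joint arm with a two-finger parallel gripper is mounted at the origin on a cart in front of the work surface, level with it; the furniture and walls round the work are solid. World frame = base frame: x ahead of the robot, y to its left, z up, the work surface at z = 0. Lengths are in m, angles in rad, forces in N, time in s.
With the tool pointing down it reaches from about 0.4 to 0.9 m from the base axis. Payload 5.5 kg.
Tool frame: the origin (TCP) lies on the front face of the gripper's body, between the roots of the fingers; the fingertips stand 66 mm ahead of it and the grasp point (between the pads) lies 47 mm ahead of it; z points along the fingers, x is the direction in which the jaws open and shut, and the axes are right-handed (so a half turn about z gives the same grasp; the last joint's range is limited). The gripper opens to 92 mm and grips with 3 to 60 N. Pads are 19 mm wide; open, the fingers measure 130 mm over their backs; the gripper's body (75 mm by 190 mm) begins 47 mm behind the grasp point.
Start: joints at [-0.942, 0.501, -0.427, 1.55, 0.221, 1.138, -0.21], TCP at [0.232, 0.607, 0.292] pointing down, gripper open.
Joint ranges: [-2.88, 2.88], [-0.31, 2.03], [-1.54, 1.56], [0.2, 2.42], [-1.41, 4.55], [0.19, 2.02], [-2.57, 2.57]. Speed limits (rad/s): [2.57, 2.57, 3.14, 3.14, 3.14, 3.14, 3.14].

INTERFACE

Orientations are given as a rotation vector (axis times angle).
In Python, from workcell import * gives the robot as it stands.
- The arm moves only by the tool arm_command, never from a script. Its argument "series" is a list of rows, each a list of 3 entries, a list of its own where there are three numbers: the shift along the tool's x, y, z in m, then the turn, a rotation vector about the tool's x, y, z in degrees, then the opening, from 0 (shut) to 1 (fully open). A call has 1 to 12 rows; each row is the pose to reach, as a shift and turn from the pose measured when the call began, along the tool's axes at that moment; what a row does not reach only later rows make up. A row lasts 1/10 s, in which the tool goes at most 50 mm and 8.59 degrees, less where a joint would pass 70% of its speed; a pose out of reach is approached as far as the arm can. A call with a gripper value outside its range is refused whole. The fingers move at their own pace and stop on an object; "newtons" is the grip in N (left out, the last holds). Time passes only in rows, so rows that repeat a pose let the fingers close. It gives the time, the measured TCP pose, the force and the opening at its end, in the units of the state.
- get_obs(): the state, without advancing time (a new reading comes with each control period).
- read_camera(name): name is "side" or "top"; returns a dict with "frame" (400x640x3 uint8, red, green, blue), "intrinsics" (3x3 intrinsics, pixels), "k1" (the pictures are not rectified: a ray, as slopes to the right and down, at radius r is drawn at 1 + k1 r^2 times it, then the intrinsics apply), "rvec" (rotation vector, rad) and "tvec" (3), from world to camera coordinates, as OpenCV has them. Camera axes: x right, y down, z forward; pixel columns grow to the right and rows downward; lengths in m; the calibration is good to about 2 mm. A picture is of the moment at which its call begins. There is no depth.
- finish_job(): hands the job in, once; it reports no verdict.
The state is a dict: "clock": time; "joint_positions": joint angles; "joint_vel": joint speeds; "effort": joint torques, N m; "eef_pos": TCP position; "ee_rot": TCP orientation; "ft_force": force on the tool from outside, world axes, zero at the start; "ft_torque": the same for the moment, N m; "gripper_width": finger opening in m.
Only numpy, scipy, OpenCV 4.12 (cv2) and the standard library are available. Lean on these libraries where they do the work, as an engineer would, in place of code of your own. Each camera call takes 0.05 s, during which the arm holds its last target.

## Working session

There is one attempt and no reset: what is moved stays moved. The work goes in short steps, Python scripts to look and compute and a tool call to move; the robot and the scene stay as the last step left them, time stands still between calls to the robot, and variables do not carry over. Pictures are saved under pics/ and viewed, and the job is handed in when it is done.

Besides the shell and the picture viewer there is one more tool, called after "Request:" in YAML: its name, and indented under it one key for each argument. arm_command: Moves the arm, as the interface text tells. Its arguments: {"type":"object","properties":{"series":{"type":"array","items":{"type":"array"}},"newtons":{"type":"number"}},"required":["series"]}

```bash
mkdir -p pics; ls
python3 - <<'E'
from workcell import *
import cv2
o=get_obs();print(o)
for n in("side","top"):
    c=read_camera(n);cv2.imwrite(f"pics/{n}0.png",c["frame"][:,:,::-1]);print(n,c["intrinsics"],c["k1"],c["rvec"],c["tvec"])
E
```

```text
pics
{'clock': 0.0, 'joint_positions': array([-0.94181568,  0.5018853 , -0.42679907,  1.55142558,  0.22077849,
        1.13830791, -0.21026163]), 'joint_vel': array([ 1.75223094e-03,  6.43848305e-04,  1.49901573e-03, -3.79848286e-05,
        5.91145126e-04, -3.88344026e-04, -1.09797720e-03]), 'effort': array([-5.68646442e-05, -5.66601455e+01, -5.81623569e+00, -2.79108971e+01,
       -6.86150487e-02,  3.06979485e-02,  1.80315815e-04]), 'eef_pos': array([0.23232352, 0.6064542 , 0.2911656 ]), 'ee_rot': array([ 2.58748158,  1.77989826, -0.00263797]), 'ft_force': array([-0.53514399,  0.01133204,  0.11643596]), 'ft_torque': array([-0.00031761, -0.01388694, -0.02634813]), 'gripper_width': 0.09179390895800758}
side [[481.7081531    0.         325.31574828]
 [  0.         481.7081531  195.82876302]
 [  0.           0.           1.        ]] -0.05964770170251674 [ 1.91243804 -0.32492994  0.1954356 ] [-0.49439853  0.17490832  1.49960994]
top [[474.14828715   0.         315.53083689]
 [  0.         474.14828715 193.62253024]
 [  0.           0.           1.        ]] 0.03559739475025592 [ 2.13982701 -2.10346762  0.20606978] [1.19529122e-03 5.34555953e-01 1.74161635e+00]
```

View pics/side0.png

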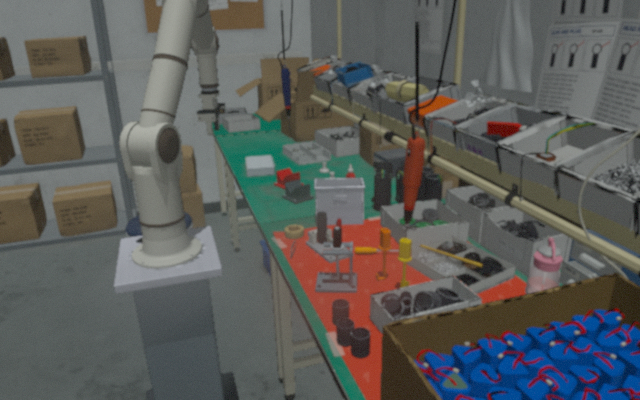

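View pics/top0.png

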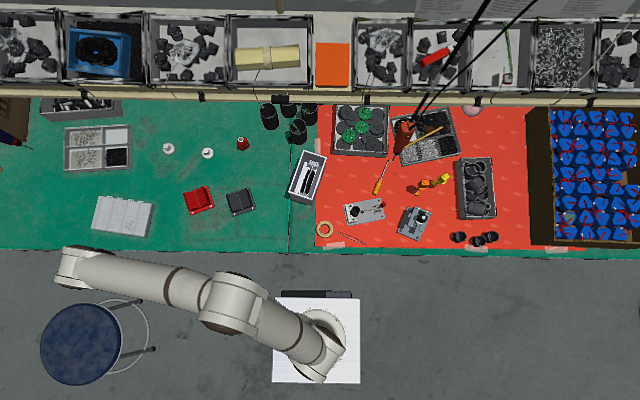

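Run:
```python
import cv2
t=cv2.imread("pics/top0.png");s=cv2.imread("pics/side0.png")
cv2.imwrite("pics/t1.png",cv2.resize(t[140:260,280:440],None,fx=5,fy=5,interpolation=cv2.INTER_CUBIC))
cv2.imwrite("pics/t2.png",cv2.resize(t[170:230,170:270],None,fx=8,fy=8,interpolation=cv2.INTER_CUBIC))
cv2.imwrite("pics/s1.png",cv2.resize(s[150:300,260:420],None,fx=4,fy=4,interpolation=cv2.INTER_CUBIC))
```

```text
(no output)
```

View pics/t1.png

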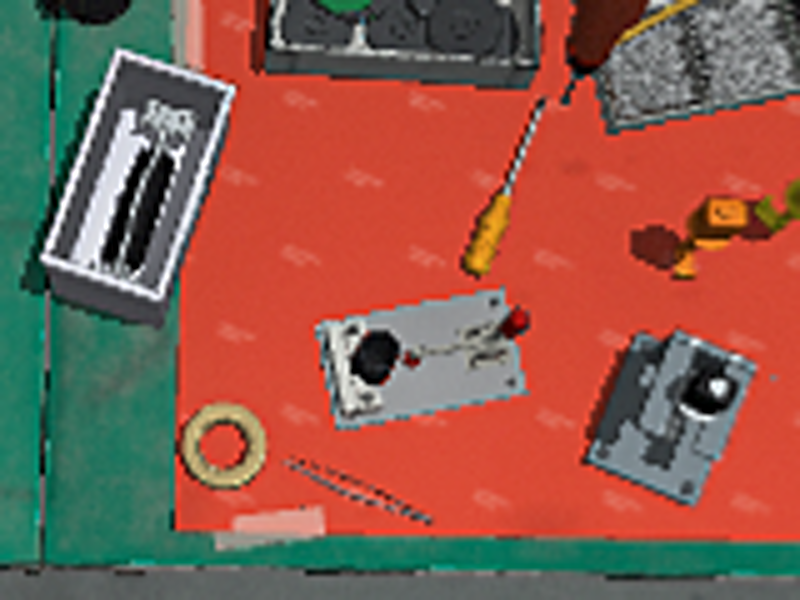

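View pics/t2.png

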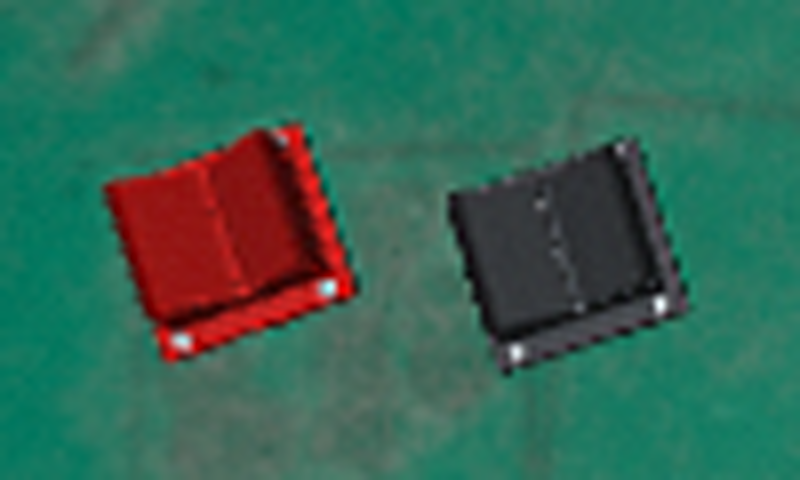

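View pics/s1.png

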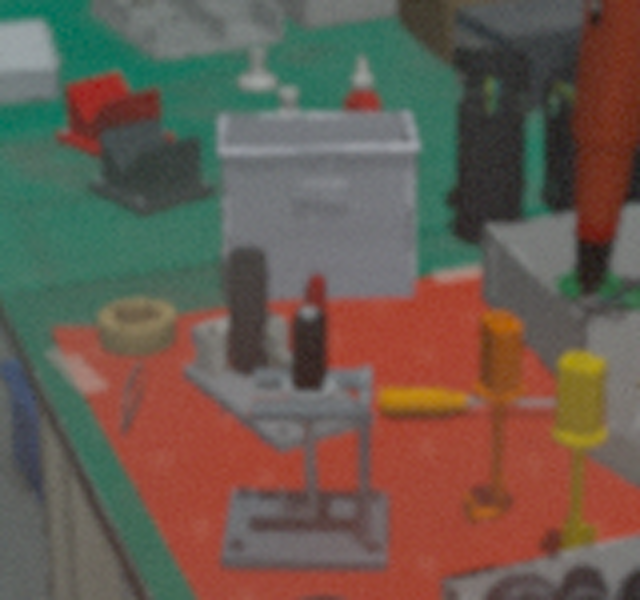

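```bash
cat > h.py <<'E'
import numpy as np, cv2
from scipy.spatial.transform import Rotation as R
CAM={"side":(481.7081531,325.31574828,195.82876302,-0.05964770170251674,[1.91243804,-0.32492994,0.1954356],[-0.49439853,0.17490832,1.49960994]),
"top":(474.14828715,315.53083689,193.62253024,0.03559739475025592,[2.13982701,-2.10346762,0.20606978],[1.19529122e-03,5.34555953e-01,1.74161635])}
def K(n):
    f,cx,cy,k,r,t=CAM[n]; return np.array([[f,0,cx],[0,f,cy],[0,0,1.]]),np.array([k,0,0,0,0.]),np.array(r),np.array(t)
def proj(n,P):
    k,d,r,t=K(n); return cv2.projectPoints(np.asarray(P,float).reshape(-1,1,3),r,t,k,d)[0].reshape(-1,2)
def onz(n,uv,z):
    k,d,r,t=K(n); x=cv2.undistortPoints(np.array(uv,float).reshape(-1,1,2),k,d).reshape(-1,2)
    M=R.from_rotvec(r).as_matrix(); D=np.c_[x,np.ones(len(x))]@M; C=-M.T@t
    return C+D*((z-C[2])/D[:,2])[:,None]
def W(pose,P):
    x,y,a=pose; P=np.asarray(P,float); c,s=np.cos(a),np.sin(a)
    return np.c_[x+c*P[:,0]-s*P[:,1],y+s*P[:,0]+c*P[:,1],P[:,2]]
def rect(lx,ly,z,x0=0,y0=0): return [[x0+lx*i/2,y0+ly*j/2,z] for i,j in((-1,-1),(1,-1),(1,1),(-1,1),(-1,-1))]
def circ(r,z,x0=0,y0=0): return [[x0+r*np.cos(t),y0+r*np.sin(t),z] for t in np.linspace(0,6.2832,25)]
def model(n):
    if n=="tank": return [rect(164,88,140),rect(156,80,140),rect(164,88,0)]
    if n=="v": return [rect(90,96,0),rect(90,96,10),rect(66,64,62),[[-33,0,30.4],[33,0,30.4]],
       [[33,-32,62],[33,0,30.4],[33,32,62]],[[-33,-32,62],[-33,0,30.4],[-33,32,62]]]
    if n=="stand": return [[[-35,12,112],[35,12,112]],[[-35,-12,112],[35,-12,112]],[[35,-12,112],[35,12,112]],rect(110,90,0),rect(110,90,12),]
    if n=="rod": return [circ(18,112),circ(18,117),rect(22,28,117),rect(22,28,167)]
def draw(n,img,items,crop,f):
    u0,v0,u1,v1=crop; o=cv2.resize(img[v0:v1,u0:u1],None,fx=f,fy=f,interpolation=cv2.INTER_CUBIC)
    for m,p,c in items:
        for l in m if not isinstance(m,str) else model(m):
            q=(proj(n,W(p,np.array(l)/1000.))-[u0,v0]+.5)*f-.5
            cv2.polylines(o,[np.round(q*8).astype(np.int32)],False,c,1,cv2.LINE_AA,3)
    return o
E
python3 - <<'E'
from h import *
def T(u,v): return (280+(u+.5)/5-.5,140+(v+.5)/5-.5)
print("tank",onz("top",[T(118,52),T(234,90),T(160,298),T(44,260)],.14))
print("handle",onz("top",[T(708,388)],.167),"foot",onz("top",[T(585,460),T(695,505),T(760,362),T(640,335)],.012))
def V(u,v): return (170+(u+.5)/8-.5,170+(v+.5)/8-.5)
print("v",onz("top",[V(450,195),V(622,145),V(660,282),V(492,336)],.062))
print("v",onz("top",[V(637,140),V(688,308),V(505,372)],.01))
E
```

```text
tank [[ 0.67884987  0.0581757   0.14      ]
 [ 0.6516569  -0.0269692   0.14      ]
 [ 0.49666212  0.0241299   0.14      ]
 [ 0.52295652  0.10797722  0.14      ]]
handle [[ 0.43453881 -0.3603485   0.167     ]] foot [[ 0.4003304  -0.30051652  0.012     ]
 [ 0.36765291 -0.38313744  0.012     ]
 [ 0.47814349 -0.43562056  0.012     ]
 [ 0.49748682 -0.34429893  0.012     ]]
v [[0.52530349 0.34679976 0.062     ]
 [0.55064917 0.26740666 0.062     ]
 [0.48565145 0.24680385 0.062     ]
 [0.45883795 0.32376803 0.062     ]]
v [[0.56388056 0.26788298 0.01      ]
 [0.48192316 0.23984549 0.01      ]
 [0.44943919 0.32596905 0.01      ]]
```

Run:
```python
from h import *
t=cv2.imread("pics/top0.png");s=cv2.imread("pics/side0.png")
Y=(0,255,255);M=(255,0,255)
it=[("tank",(.5875,.041,-.315),Y),("stand",(.4345,-.363,-.445),Y),("rod",(.4345,-.363,-.445),M)]
a=draw("top",t,it[1:],(380,190,440,250),10);b=draw("top",t,[("tank",(.5875,.041,-.315),Y)],(280,140,340,215),8)
cv2.imwrite("pics/o1.png",a);cv2.imwrite("pics/o2.png",b)
cv2.imwrite("pics/o3.png",draw("side",s,it,(260,150,400,300),4))
v=[("v",(.505,.296,.31),Y)]
cv2.imwrite("pics/o4.png",draw("top",t,v,(215,175,265,225),10));cv2.imwrite("pics/o5.png",draw("side",s,v,(260,150,330,210),8))
```

```text
(no output)
```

View pics/o1.png

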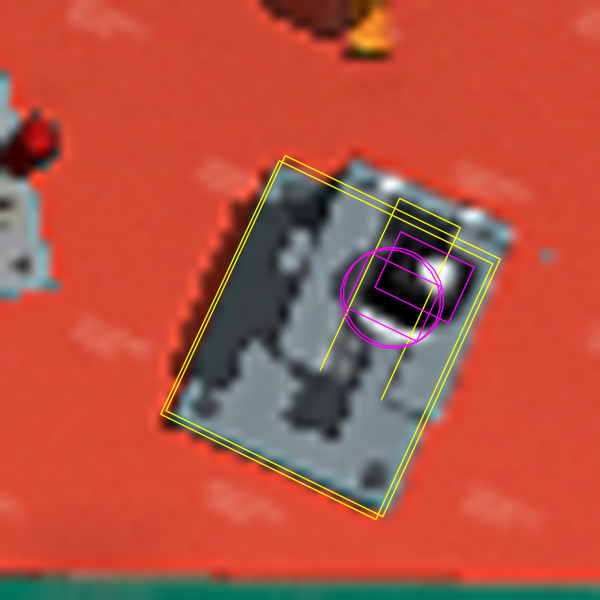

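View pics/o2.png

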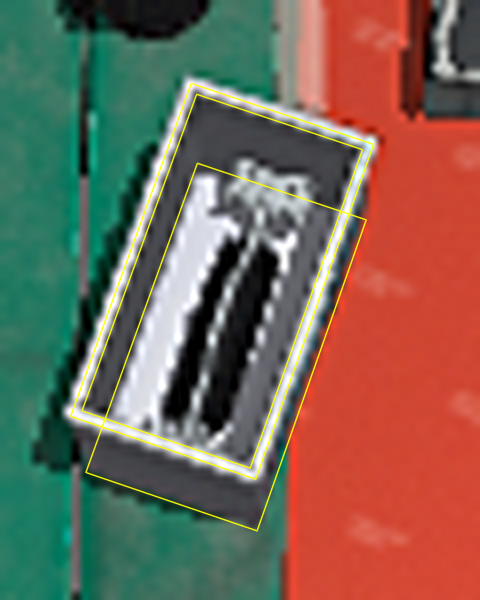

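View pics/o3.png

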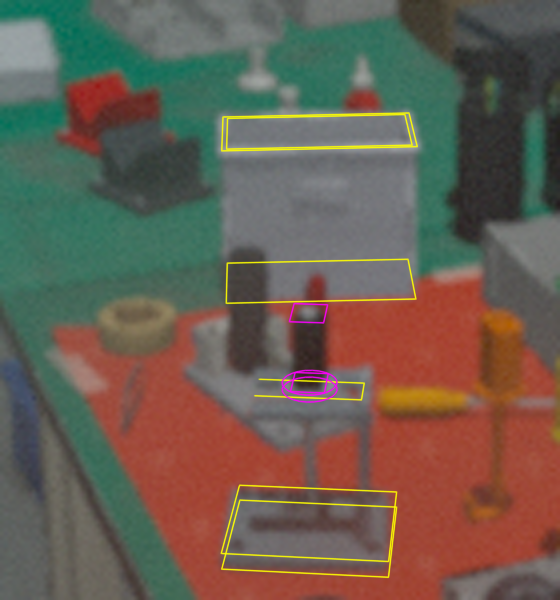

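View pics/o4.png

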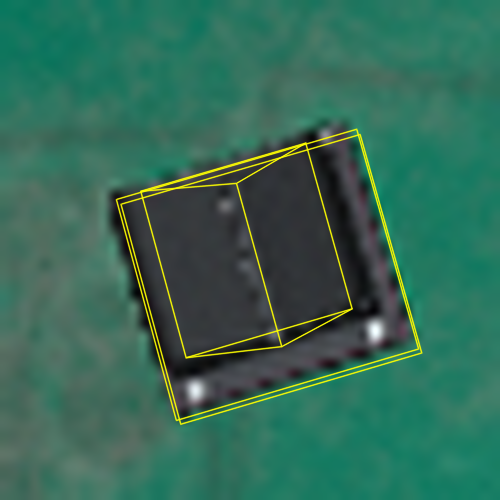

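View pics/o5.png

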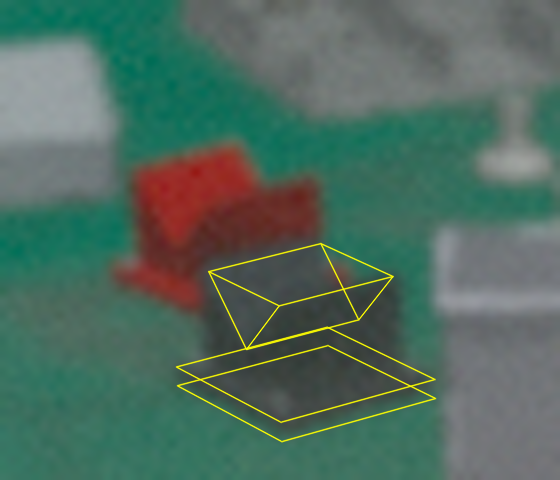

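```bash
cat > fit.py <<'E'
from h import *
from scipy.optimize import minimize
def fit(lines,p0,ims,cams=("top","side"),step=(.004,.004,.04)):
    G={}
    for n in cams:
        g=ims[n].astype(np.float32); m=0
        for c in range(3):
            b=cv2.GaussianBlur(g[:,:,c],(0,0),.7); m=np.maximum(m,np.hypot(cv2.Sobel(b,-1,1,0),cv2.Sobel(b,-1,0,1)))
        G[n]=np.minimum(cv2.resize(m,None,fx=1,fy=1),np.percentile(m,97))
    def cost(p):
        t=0
        for n in cams:
            P=[]
            for a,b in lines[n]:
                a,b=np.array(a)/1000.,np.array(b)/1000.; P.append(a+(b-a)*np.linspace(.03,.97,60)[:,None])
            q=proj(n,W(p,np.vstack(P))).astype(np.float32)
            t-=cv2.remap(G[n],q[:,0].reshape(-1,1),q[:,1].reshape(-1,1),cv2.INTER_LINEAR).mean()/G[n].max()
        return t
    best=None
    for dx in(-1,0,1):
     for dy in(-1,0,1):
      for da in(-1,0,1):
        s=np.array(p0)+np.array(step)*[dx,dy,da]
        r=minimize(cost,s,method="Nelder-Mead",options=dict(initial_simplex=np.vstack([s]+[s+np.eye(3)[i]*step[i]*.7 for i in range(3)]),xatol=1e-5,fatol=1e-5))
        if best is None or r.fun<best.fun: best=r
    return best.x,best.fun
def seg(l): return list(zip(l[:-1],l[1:]))
E
cat > f1.py <<'E'
from fit import *
ims={n:cv2.imread(f"pics/{n}0.png") for n in("top","side")}
r=rect(164,88,140);b=rect(164,88,0)
for c in(("top",),("side",),("top","side")):
    print("tank",c,fit({"top":seg(r),"side":seg(r)},(.5875,.041,-.315),ims,c))
f=rect(90,96,10); g=[([-33,0,30.4],[33,0,30.4])]
print("v",fit({"top":seg(f),"side":seg(f)[:2]},(.504,.297,.33),ims,("top",)))
print("v",fit({"top":seg(f)+g,"side":seg(f)[:2]},(.504,.297,.33),ims,("top",)))
print("v",fit({"top":seg(f)+g,"side":[]+seg(f)[3:]},(.504,.297,.33),ims,("top","side")))
f=rect(110,90,12)
s=seg(f)
print("st",fit({"top":[s[0],s[3]],"side":s},(.4345,-.362,-.445),ims,("top",)))
print("st",fit({"top":[s[0],s[3]],"side":[s[0],s[1],s[3]]},(.4345,-.362,-.445),ims,("side",)))
print("st",fit({"top":[s[0],s[3]],"side":[s[0],s[1],s[3]]},(.4345,-.362,-.445),ims,("top","side",)))
E
python3 f1.py
```

```text
tank ('top',) (array([ 0.58325464,  0.03816043, -0.30854601]), np.float64(-0.9497830867767334))
tank ('side',) (array([ 0.58706958,  0.05741689, -0.34680715]), np.float64(-0.6851410865783691))
tank ('top', 'side') (array([ 0.58559478,  0.04732066, -0.30583032]), np.float64(-1.5238306522369385))
v (array([0.506981  , 0.29926928, 0.34079624]), np.float64(-0.515055239200592))
v (array([0.50702089, 0.29918986, 0.33769185]), np.float64(-0.43174880743026733))
v (array([0.49538019, 0.29421288, 0.360787  ]), np.float64(-0.7263681292533875))
st (array([ 0.43120379, -0.36332769, -0.4093268 ]), np.float64(-0.8838531970977783))
st (array([ 0.42669942, -0.37664041, -0.37841881]), np.float64(-0.7491682767868042))
st (array([ 0.43123835, -0.36422572, -0.40894309]), np.float64(-1.4787240028381348))
```

Run:
```python
from h import *
from scipy.optimize import minimize
t=cv2.imread("pics/top0.png").min(2).astype(np.float32)
t=cv2.GaussianBlur(t,(0,0),.8)
r=np.array(rect(160,84,140))/1000
P=np.vstack([r[i]+(r[i+1]-r[i])*np.linspace(0,1,60)[:,None] for i in range(4)])
def c(p):
    q=proj("top",W(p,P)).astype(np.float32); return -cv2.remap(t,q[:,:1],q[:,1:],cv2.INTER_CUBIC).mean()
for s in((.5875,.041,-.315),(.585,.04,-.3),(.589,.038,-.32)):
    s=np.array(s);x=minimize(c,s,method="Nelder-Mead",options=dict(initial_simplex=np.vstack([s]+[s+np.eye(3)[i]*(.002,.002,.02)[i] for i in range(3)])));print(x.x,x.fun)
t=cv2.imread("pics/top0.png");s=cv2.imread("pics/side0.png")
Y=(0,255,255);M=(255,0,255)
st=(.431,-.3635,-.41);v=(.507,.299,.339);k=x.x
a=np.hstack([draw("top",t,[("stand",st,Y)],(380,190,430,240),8),draw("top",t,[("v",v,Y)],(215,175,265,225),8)])
cv2.imwrite("pics/p1.png",a)
b=np.hstack([draw("side",s,[("tank",k,Y),("stand",st,M)],(300,165,370,305),4),draw("side",s,[("v",v,Y)],(270,150,340,220),8)]) if 0 else draw("side",s,[("tank",k,Y),("stand",st,M),("v",v,Y)],(260,160,370,300),5)
cv2.imwrite("pics/p2.png",b)
```

```text
[ 0.58893946  0.04124742 -0.31214756] -173.16098022460938
[ 0.58878213  0.04126123 -0.31101002] -173.1765899658203
[ 0.58887261  0.04123824 -0.30949436] -173.2293243408203
```

View pics/p1.png

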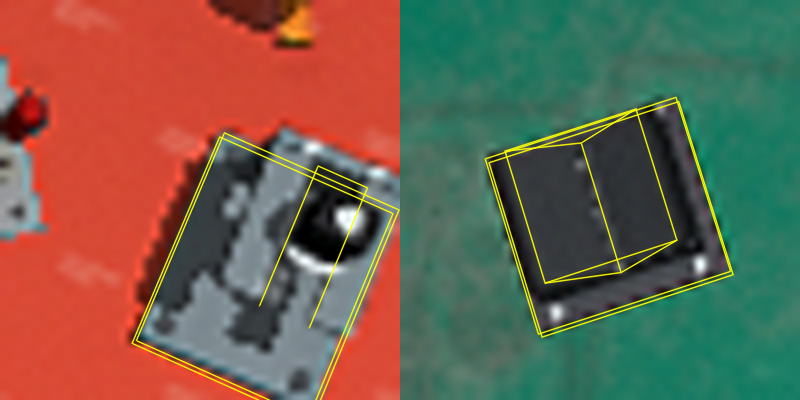

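View pics/p2.png

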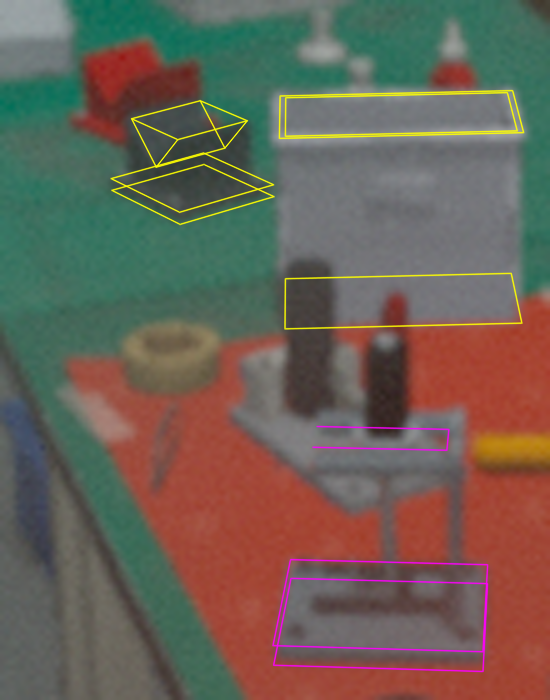

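Run:
```python
from h import *
t=cv2.imread("pics/top0.png");s=cv2.imread("pics/side0.png")
Y=(0,255,255);M=(255,0,255)
st=(.431,-.3635,-.41)
L=[[[x,y,117],[x,y,167]] for x in(-11,11) for y in(-14,14)]
from h import model
it=[("rod",st,M),(L,st,M),("stand",st,Y)]
a=np.hstack([draw("top",t,it,(390,195,430,245),10),draw("side",s,it,(320,205,360,255),10)])
cv2.imwrite("pics/p3.png",a)
p=cv2.resize(np.hstack([t[195:245,390:430],s[205:255,320:360]]),None,fx=10,fy=10,interpolation=cv2.INTER_CUBIC)
cv2.imwrite("pics/p4.png",p)
```

```text
(no output)
```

View pics/p3.png

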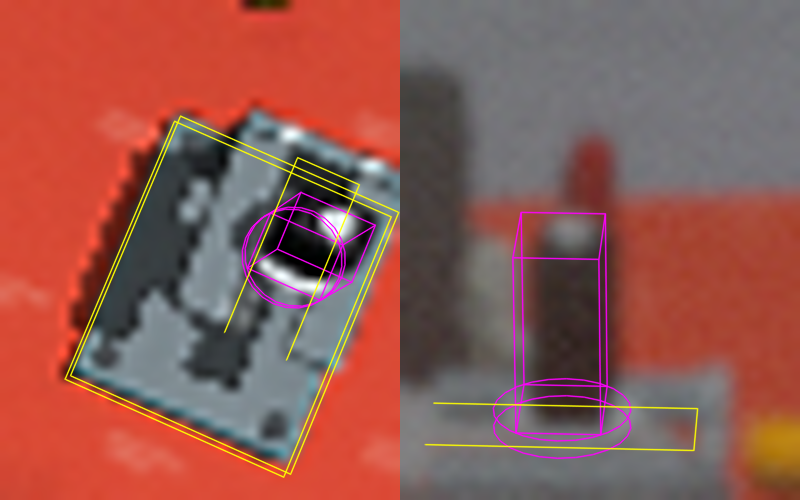

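View pics/p4.png

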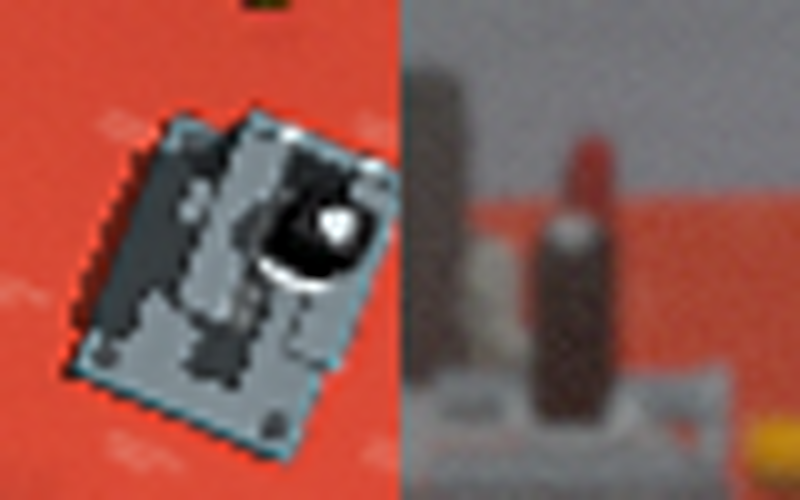

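Run:
```python
from h import *
t=cv2.imread("pics/top0.png");s=cv2.imread("pics/side0.png")
Y=(0,255,255);M=(255,0,255)
st=(.433,-.365,-.41);rd=(.436,-.3655,-.41)
L=[[[x,y,117],[x,y,167]] for x in(-11,11) for y in(-14,14)]
it=[("rod",rd,M),(L,rd,M),("stand",st,Y)]
a=np.hstack([draw("top",t,it,(390,195,430,245),10),draw("side",s,it,(320,205,360,255),10)])
cv2.imwrite("pics/p5.png",a)
```

```text
(no output)
```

View pics/p5.png

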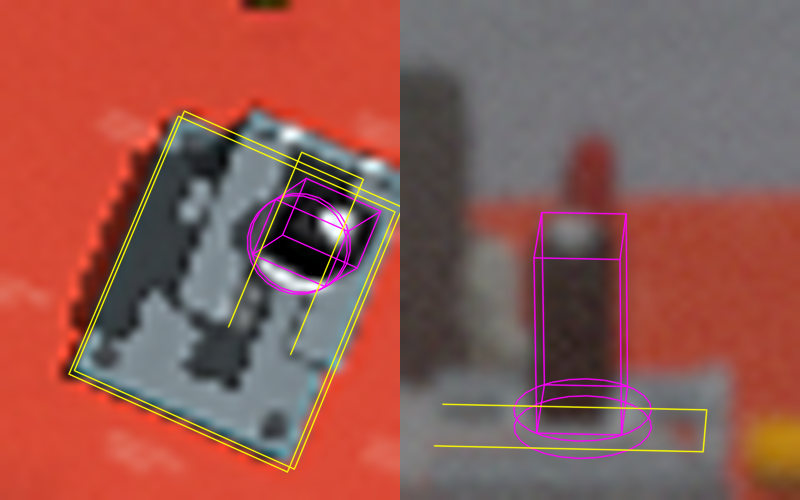

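Run:
```python
from h import *
M=R.from_rotvec([2.58748158,1.77989826,-0.00263797]).as_matrix();print(M)
psi0=np.arctan2(M[1,0],M[0,0]);az0=np.arctan2(.6065,.2323)
print(psi0)
for nm,xy,yaws in(("stand",(.4345,-.365),[-.41]),("tankA",(.589,.041),[1.26]),("tankB",(.589,.041),[-1.88]),("vA",(.507,.299),[1.91]),("vB",(.507,.299),[-1.23])):
    az=np.arctan2(xy[1],xy[0])
    print(nm,az,[ [round(-.21-((yaws[0]+o*np.pi/2-psi0)-(az-az0)),2)] for o in(-2,-1,0,1,2,3)])
```

```text
[[ 3.57597085e-01  9.33875628e-01 -7.97805038e-04]
 [ 9.33873890e-01 -3.57597961e-01 -1.80438910e-03]
 [-1.97036846e-03 -9.98050106e-05 -9.99998054e-01]]
1.2051020176329512
stand -0.6986868116328047 [[np.float64(2.64)], [np.float64(1.07)], [np.float64(-0.5)], [np.float64(-2.07)], [np.float64(-3.64)], [np.float64(-5.21)]]
tankA 0.06949740280648321 [[np.float64(1.74)], [np.float64(0.17)], [np.float64(-1.4)], [np.float64(-2.97)], [np.float64(-4.54)], [np.float64(-6.11)]]
tankB 0.06949740280648321 [[np.float64(4.88)], [np.float64(3.31)], [np.float64(1.74)], [np.float64(0.17)], [np.float64(-1.4)], [np.float64(-2.97)]]
vA 0.5328438876193887 [[np.float64(1.55)], [np.float64(-0.02)], [np.float64(-1.59)], [np.float64(-3.16)], [np.float64(-4.73)], [np.float64(-6.3)]]
vB 0.5328438876193887 [[np.float64(4.69)], [np.float64(3.12)], [np.float64(1.55)], [np.float64(-0.02)], [np.float64(-1.59)], [np.float64(-3.16)]]
```

```bash
cat > go.py <<'E'
import sys
from h import *
from workcell import *
def goal(x,y,z,hookyaw=None,psi=None):
    o=get_obs(); p=o["eef_pos"]; Q=R.from_rotvec(o["ee_rot"]); M=Q.as_matrix()
    if psi is None: psi=hookyaw-np.pi/2
    T=R.from_matrix(np.array([[np.cos(psi),np.sin(psi),0],[np.sin(psi),-np.cos(psi),0],[0,0,-1.]]))
    d=M.T@(np.array([x,y,z])-p); r=(Q.inv()*T).as_rotvec(degrees=True)
    print("t",round(o["clock"],2),"pos",p.round(4),"hookyaw",round(np.arctan2(M[1,0],M[0,0])+np.pi/2,3),"tiltz",M[:,2].round(4),"F",o["ft_force"].round(2),"T",o["ft_torque"].round(2),"w",round(o["gripper_width"],4))
    print("shift",d.round(4).tolist(),"turn",r.round(2).tolist(),"q",o["joint_positions"].round(2).tolist())
if __name__=="__main__": goal(*map(float,sys.argv[1:]))
E
python3 - <<'E'
from go import *
goal(.50,.10,.36,psi=1.205-1.571)
E
```

```text
t 0.1 pos [0.2324 0.6065 0.2913] hookyaw 2.776 tiltz [-6.0e-04 -1.6e-03 -1.0e+00] F [ 0.51 -0.98 -0.17] T [-0.01 -0.01 -0.03] w 0.0916
shift [-0.3774, 0.4311, -0.0681] turn [0.08, 0.08, 90.02] q [-0.94, 0.5, -0.43, 1.55, 0.22, 1.14, -0.21]
```

Run:
```python
from h import *
t=cv2.imread("pics/top0.png")
Y=(0,255,255);M=(255,0,255)
k=(.589,.0412,-.311)
b=[[[-18,0,84],[18,0,84]],[[-45,-16,28],[45,-16,28]],[[-45,16,28],[45,16,28]],[[18,0,84],[50,0,50]],[[-18,0,84],[-50,0,50]]]
a=np.hstack([draw("top",t,[],(285,145,330,205),9),draw("top",t,[(b,k,M),([rect(156,80,140)],k,Y)],(285,145,330,205),9)])
cv2.imwrite("pics/k1.png",a)
```

```text
(no output)
```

View pics/k1.png

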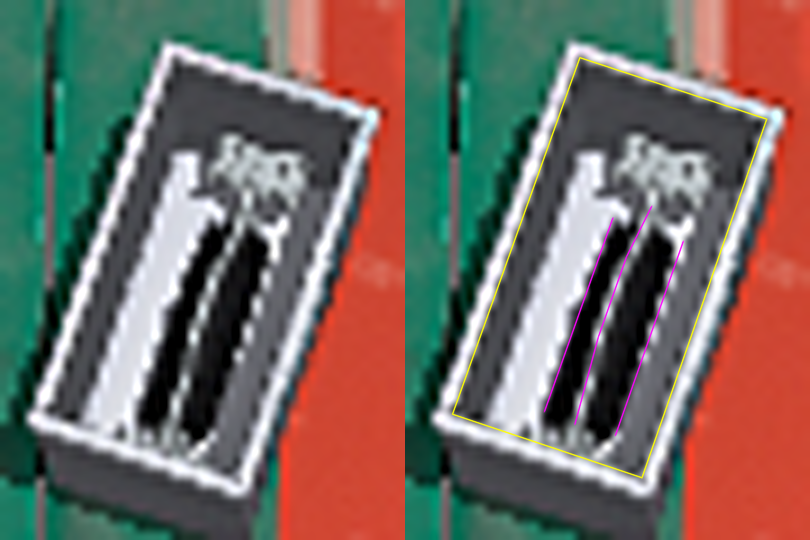

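Request:
arm_command:
  series:
    - [[-0.377,0.431,-0.068],[0,0,90],1]
    - [[-0.377,0.431,-0.068],[0,0,90],1]
    - [[-0.377,0.431,-0.068],[0,0,90],1]
    - [[-0.377,0.431,-0.068],[0,0,90],1]
    - [[-0.377,0.431,-0.068],[0,0,90],1]
    - [[-0.377,0.431,-0.068],[0,0,90],1]
    - [[-0.377,0.431,-0.068],[0,0,90],1]
    - [[-0.377,0.431,-0.068],[0,0,90],1]
    - [[-0.377,0.431,-0.068],[0,0,90],1]
    - [[-0.377,0.431,-0.068],[0,0,90],1]
    - [[-0.377,0.431,-0.068],[0,0,90],1]
    - [[-0.377,0.431,-0.068],[0,0,90],1]
  newtons: 50

```text
clock: 1.3
eef_pos: [0.5015, 0.0956, 0.3603]
ee_rot: [3.084, -0.582, 0.001]
ft_force: [-0.1, -0.5, -0.4]
gripper_width: 0.0917
```

```bash
python3 go.py .4345 -.365 .30 -.41
```

```text
t 1.3 pos [0.5015 0.0956 0.3603] hookyaw 1.198 tiltz [ 4.0e-04 -3.2e-03 -1.0e+00] F [-0.09 -0.47 -0.36] T [-0.1   0.07  0.02] w 0.0917
shift [0.1054, 0.4531, 0.0618] turn [0.06, -0.2, 92.11] q [-0.32, 0.15, 0.09, 1.83, -0.01, 1.16, -0.6]
```

Request:
arm_command:
  series:
    - [[0.105,0.453,0.062],[0,0,92],1]
    - [[0.105,0.453,0.062],[0,0,92],1]
    - [[0.105,0.453,0.062],[0,0,92],1]
    - [[0.105,0.453,0.062],[0,0,92],1]
    - [[0.105,0.453,0.062],[0,0,92],1]
    - [[0.105,0.453,0.062],[0,0,92],1]
    - [[0.105,0.453,0.062],[0,0,92],1]
    - [[0.105,0.453,0.062],[0,0,92],1]
    - [[0.105,0.453,0.062],[0,0,92],1]
    - [[0.105,0.453,0.062],[0,0,92],1]
    - [[0.105,0.453,0.062],[0,0,92],1]
    - [[0.105,0.453,0.062],[0,0,92],1]

```text
clock: 2.5
eef_pos: [0.4333, -0.3655, 0.299]
ee_rot: [1.72, -2.626, 0.003]
ft_force: [0.2, 1.3, -0.1]
gripper_width: 0.0917
```

```bash
python3 go.py .4345 -.365 .189 -.41
python3 - <<'E'
from workcell import *;import cv2,numpy as np
t=read_camera("top")["frame"][:,:,::-1];s=read_camera("side")["frame"][:,:,::-1]
cv2.imwrite("pics/t3.png",t);cv2.imwrite("pics/s3.png",s)
cv2.imwrite("pics/c3.png",cv2.resize(np.hstack([t[150:250,340:440],s[130:230,290:390]]),None,fx=4,fy=4,interpolation=cv2.INTER_CUBIC))
E
```

```text
t 2.5 pos [ 0.4333 -0.3655  0.299 ] hookyaw -0.411 tiltz [-0.0014 -0.0029 -1.    ] F [ 0.24  1.26 -0.08] T [ 0.08  0.17 -0.  ] w 0.0917
shift [-0.0013, -0.0009, 0.11] turn [0.01, -0.18, -0.06] q [0.18, 0.35, 0.59, 1.79, -0.22, 1.07, -1.13]
```

View pics/c3.png

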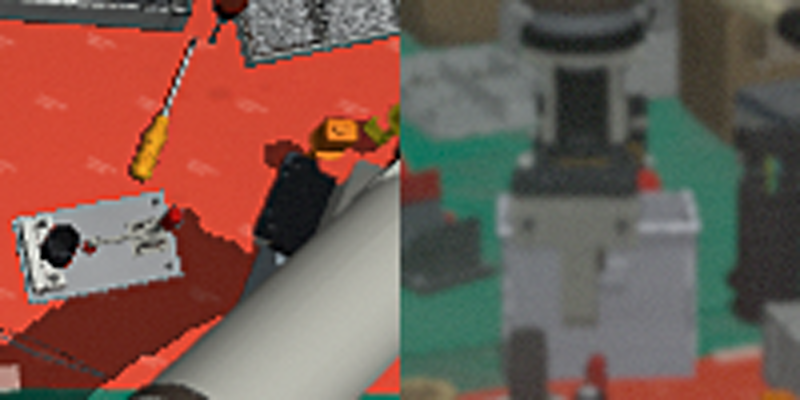

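Request:
arm_command:
  series:
    - [[-0.001,-0.001,0.04],[0,0,0],1]
    - [[-0.001,-0.001,0.08],[0,0,0],1]
    - [[-0.001,-0.001,0.108],[0,0,0],1]
    - [[-0.001,-0.001,0.108],[0,0,0],1]

```text
clock: 3.0
eef_pos: [0.4341, -0.3605, 0.1876]
ee_rot: [1.734, -2.615, -0.009]
ft_force: [-1.1, 0.9, 0.9]
gripper_width: 0.0922
```

```bash
python3 go.py .4345 -.365 .191 -.41
python3 - <<'E'
from workcell import *;import cv2,numpy as np
s=read_camera("side")["frame"][:,:,::-1];t=read_camera("top")["frame"][:,:,::-1]
cv2.imwrite("pics/s4.png",s)
cv2.imwrite("pics/c4.png",cv2.resize(np.hstack([t[190:260,380:440],s[190:260,300:380]]),None,fx=5,fy=5,interpolation=cv2.INTER_CUBIC))
E
```

```text
t 3.0 pos [ 0.4341 -0.3605  0.1876] hookyaw -0.4 tiltz [-0.0065  0.0027 -1.    ] F [-1.06  0.88  0.9 ] T [ 0.01  0.18 -0.01] w 0.0922
shift [0.004, -0.0021, -0.0034] turn [0.4, -0.0, 0.59] q [0.23, 0.49, 0.53, 1.88, -0.32, 0.86, -1.05]
```

View pics/c4.png

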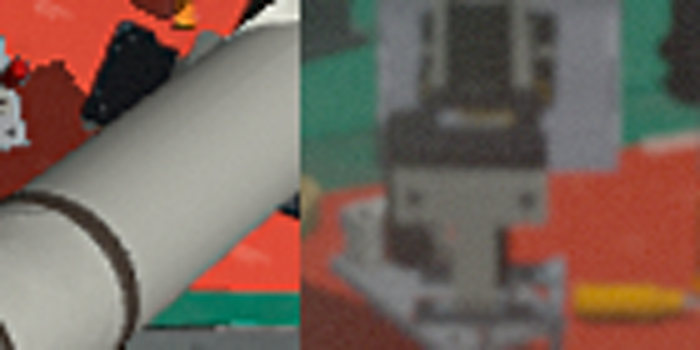

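Request:
arm_command:
  series:
    - [[0.004,-0.002,-0.003],[0.4,0,0.6],1]
    - [[0.004,-0.002,-0.003],[0.4,0,0.6],1]
    - [[0.004,-0.002,-0.003],[0.4,0,0.6],1]

```text
clock: 3.4
eef_pos: [0.437, -0.3684, 0.1965]
ee_rot: [-1.718, 2.626, -0.016]
ft_force: [0.5, 0.4, -0.1]
gripper_width: 0.0917
```

```bash
python3 go.py .4345 -.365 .191 -.41
python3 - <<'E'
from workcell import *;import cv2,numpy as np
from h import *
o=get_obs();M=R.from_rotvec(o["ee_rot"]).as_matrix()
s=read_camera("side")["frame"][:,:,::-1]
cv2.imwrite("pics/s5.png",s)
im=s
for dx in(.065,.05,0):
    for z in (.02,.047,.066):
        print(dx,z,proj("side",o["eef_pos"]+M@[dx,0,z]))
f=8;c=cv2.resize(im[205:255,310:360],None,fx=f,fy=f,interpolation=cv2.INTER_CUBIC)
for dy in(-.0095,.0095):
    q=np.array([proj("side",o["eef_pos"]+M@[.065,dy,z])[0] for z in(.02,.066)])
    q=((q-[310,205]+.5)*f).astype(int); cv2.line(c,tuple(map(int,q[0])),tuple(map(int,q[1])),(0,255,255),1)
cv2.imwrite("pics/c5.png",c)
E
```

```text
t 3.4 pos [ 0.437  -0.3684  0.1965] hookyaw -0.412 tiltz [ 0.0086 -0.0062 -0.9999] F [ 0.5   0.44 -0.08] T [0.04 0.15 0.06] w 0.0917
shift [-0.0021, 0.0037, 0.0054] turn [-0.59, -0.13, -0.12] q [0.24, 0.48, 0.53, 1.87, -0.32, 0.86, -1.06]
0.065 0.02 [[336.63334978 236.03487741]]
0.065 0.047 [[336.87162058 245.95899303]]
0.065 0.066 [[337.03659106 252.84303216]]
0.05 0.02 [[337.04289441 233.41311759]]
0.05 0.047 [[337.2752136  243.24425104]]
0.05 0.066 [[337.43607966 250.06516299]]
0 0.02 [[338.3411703  225.09930861]]
0 0.047 [[338.555178   234.63135875]]
0 0.066 [[338.70341074 241.24895448]]
```

View pics/c5.png

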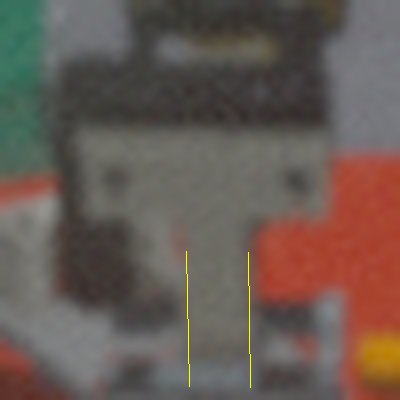

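Run:
```python
from workcell import *
for i in range(6):
    o=get_obs();print(o["clock"],o["eef_pos"].round(4),o["ee_rot"].round(3),o["joint_vel"].round(3)); read_camera("top")
```

```text
3.45 [ 0.4368 -0.3681  0.196 ] [-1.718  2.626 -0.014] [ 0.001  0.008 -0.007  0.008 -0.002 -0.002 -0.001]
3.5 [ 0.4366 -0.3678  0.1956] [-1.719  2.626 -0.013] [-0.001  0.007 -0.004  0.005 -0.    -0.003 -0.002]
3.55 [ 0.4365 -0.3677  0.1954] [-1.719  2.626 -0.012] [ 0.001  0.004 -0.002  0.003 -0.001  0.    -0.001]
3.6 [ 0.4364 -0.3676  0.1951] [-1.719  2.626 -0.012] [-0.     0.006 -0.     0.003 -0.002 -0.002  0.001]
3.65 [ 0.4364 -0.3675  0.1949] [-1.719  2.627 -0.011] [ 0.002  0.005 -0.002  0.002  0.001 -0.001 -0.   ]
3.7 [ 0.4363 -0.3675  0.1948] [-1.719  2.627 -0.011] [-0.     0.004 -0.002 -0.001 -0.    -0.002 -0.001]
```

```bash
python3 go.py .4345 -.365 .191 -.41
```

```text
t 3.75 pos [ 0.4363 -0.3675  0.1948] hookyaw -0.412 tiltz [ 0.0058 -0.0046 -1.    ] F [ 0.6 -0.7  0. ] T [-0.04  0.16  0.03] w 0.0917
shift [-0.0016, 0.0027, 0.0037] turn [-0.41, -0.11, -0.11] q [0.24, 0.49, 0.53, 1.87, -0.32, 0.86, -1.06]
```

Request:
arm_command:
  series:
    - [[-0.002,0.003,0.004],[-0.4,0,0],1]
    - [[-0.002,0.003,0.004],[-0.4,0,0],1]
    - [[-0.002,0.003,0.004],[-0.4,0,0],1]
    - [[-0.002,0.003,0.004],[-0.4,0,0],1]
    - [[-0.002,0.003,0.004],[-0.4,0,0],0.4]
    - [[-0.002,0.003,0.004],[-0.4,0,0],0.3]
    - [[-0.002,0.003,0.004],[-0.4,0,0],0.1]
    - [[-0.002,0.003,0.004],[-0.4,0,0],0.0]
    - [[-0.002,0.003,0.004],[-0.4,0,0],0.0]
    - [[-0.002,0.003,0.004],[-0.4,0,0],0.0]

```text
clock: 4.75
eef_pos: [0.4344, -0.3645, 0.1907]
ee_rot: [1.719, -2.627, 0.002]
ft_force: [-0.1, -0.1, -0.3]
gripper_width: 0.0481
```

```bash
python3 go.py .4345 -.365 .301 -.41
```

```text
t 4.75 pos [ 0.4344 -0.3645  0.1907] hookyaw -0.412 tiltz [-6.0e-04 -1.8e-03 -1.0e+00] F [-0.05 -0.13 -0.27] T [-0.03  0.15  0.04] w 0.0481
shift [0.0006, -0.0003, -0.1103] turn [-0.01, -0.11, -0.11] q [0.23, 0.49, 0.53, 1.88, -0.32, 0.86, -1.06]
```

Not closed yet; hold on.

Request:
arm_command:
  series:
    - [[0,0,0],[0,0,0],0.0]
    - [[0,0,0],[0,0,0],0.0]
    - [[0,0,0],[0,0,0],0.0]
    - [[0,0,0],[0,0,0],0.0]
    - [[0,0,0],[0,0,0],0.0]
    - [[0,0,0],[0,0,0],0.0]
  newtons: 60

```text
clock: 5.35
eef_pos: [0.4344, -0.3647, 0.1908]
ee_rot: [1.719, -2.627, 0.002]
ft_force: [-0.0, -1.0, 0.7]
gripper_width: 0.0274
```

```bash
python3 go.py .4345 -.365 .331 -.41
```

```text
t 5.35 pos [ 0.4344 -0.3647  0.1908] hookyaw -0.412 tiltz [-5.0e-04 -2.1e-03 -1.0e+00] F [-0.05 -0.98  0.71] T [-0.24  0.21 -0.02] w 0.0274
shift [0.0006, -0.0003, -0.1402] turn [-0.02, -0.12, -0.11] q [0.23, 0.49, 0.53, 1.88, -0.32, 0.86, -1.06]
```

Request:
arm_command:
  series:
    - [[0,0,-0.01],[0,0,0],0]
    - [[0,0,-0.03],[0,0,0],0]
    - [[0,0,-0.06],[0,0,0],0]
    - [[0,0,-0.09],[0,0,0],0]
    - [[0,0,-0.12],[0,0,0],0]
    - [[0,0,-0.15],[0,0,0],0]
    - [[0,0,-0.175],[0,0,0],0]
    - [[0,0,-0.175],[0,0,0],0]
    - [[0,0,-0.175],[0,0,0],0]
    - [[0,0,-0.175],[0,0,0],0]
    - [[0,0,-0.175],[0,0,0],0]

```text
clock: 6.45
eef_pos: [0.4339, -0.3637, 0.3643]
ee_rot: [1.719, -2.627, -0.002]
ft_force: [-0.1, 0.7, -1.4]
gripper_width: 0.0283
```

```bash
python3 go.py .5 -.1 .37 .4
python3 - <<'E'
from workcell import *;import cv2,numpy as np
from h import *
o=get_obs();M=R.from_rotvec(o["ee_rot"]).as_matrix()
s=read_camera("side")["frame"][:,:,::-1].copy()
cv2.imwrite("pics/s6.png",s)
x,y,z=o["eef_pos"]; p=(x,y,-.41); b=(z-.1708)*1000
L=[[[0,0,b],[0,0,b+92]],[[0,0,b],[-20,0,b],[-20,0,b+16]],circ(18,b+92),rect(22,28,b+147)]
cv2.imwrite("pics/c6.png",np.hstack([draw("side",s,i,(300,150,370,230),6) for i in([],[(L,p,(255,0,255))])]))
E
```

```text
t 6.45 pos [ 0.4339 -0.3637  0.3643] hookyaw -0.412 tiltz [-2.9e-03 -6.0e-04 -1.0e+00] F [-0.11  0.7  -1.42] T [-0.01  0.14 -0.01] w 0.0283
shift [-0.2681, 0.045, -0.0061] turn [0.17, -0.04, -46.52] q [0.15, 0.29, 0.61, 1.71, -0.17, 1.2, -1.17]
```

View pics/c6.png

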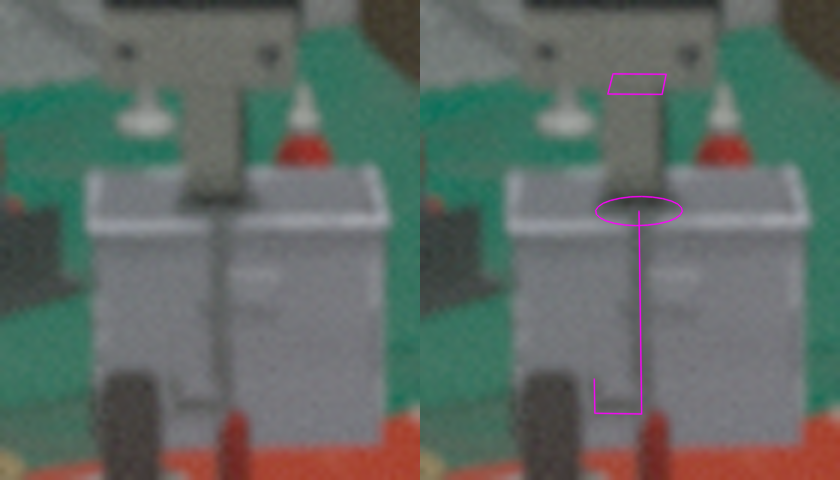

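```bash
cat > rodline.py <<'E'
from workcell import *;import cv2,numpy as np,sys
from h import *
def rodline(va,vb,ua,ub,n=6,save=None):
    o=get_obs();M=R.from_rotvec(o["ee_rot"]).as_matrix()
    s=np.mean([read_camera("side")["frame"].astype(float) for _ in range(n)],0)
    if save: cv2.imwrite(save,s[:,:,::-1])
    g=s.sum(2)/3
    pts=[]
    for v in range(va,vb):
        r=g[v,ua:ub]; bg=np.median(r); w=np.clip(bg-r-3,0,None); k=int(np.argmax(cv2.GaussianBlur(w.reshape(1,-1),(3,1),0)))
        a,b=max(0,k-3),min(len(r),k+4)
        if w[a:b].sum()>5: pts.append((v,ua+(np.arange(a,b)*w[a:b]).sum()/w[a:b].sum()))
    pts=np.array(pts); c=np.polyfit(pts[:,0],pts[:,1],1); res=pts[:,1]-np.polyval(c,pts[:,0])
    pts=pts[abs(res)<1]; c=np.polyfit(pts[:,0],pts[:,1],1)
    a=proj("side",[o["eef_pos"]+M@[0,0,z] for z in(.08,.16)]); sl=(a[1,0]-a[0,0])/(a[1,1]-a[0,1])
    print("obs slope",c[0],"pred slope",sl,"n",len(pts),"obs u at pred v",np.polyval(c,a[:,1]),"pred",a)
if __name__=="__main__": rodline(*map(int,sys.argv[1:5]),save="pics/avg1.png")
E
python3 rodline.py 187 213 328 345
```

```text
obs slope 0.007278843682474153 pred slope 0.010561820072308365 n 26 obs u at pred v [336.16566168 336.38081783] pred [[335.9674918  185.07865689]
 [336.27968981 214.63776823]][ WARN:0@12.574] global loadsave.cpp:1063 imwrite_ Unsupported depth image for selected encoder is fallbacked to CV_8U.
```

Run:
```python
from h import *
t=cv2.imread("pics/top0.png").astype(np.float32).mean(2)
k=(.589,.0412,-.311)
ys=np.arange(-40,41,1.)
def prof(xs,z):
    acc=[]
    for x in xs:
        q=proj("top",W(k,np.c_[np.full(len(ys),x),ys,np.full(len(ys),z)]/1000)).astype(np.float32)
        acc.append(cv2.remap(t,q[:,:1],q[:,1:],cv2.INTER_LINEAR).ravel())
    return np.mean(acc,0)
for xs in(range(-18,-5),range(-6,7),range(5,19),range(-18,19)):
    p=prof(xs,84); print("wire",[(int(y),int(v)) for y,v in zip(ys,p) if abs(y)<=12 and y%2==0])
p=prof(range(-40,41),28);print("tube",[(int(y),int(v)) for y,v in zip(ys,p) if y%2==0])
p=prof(range(-75,76),140);print("rim",[(int(y),int(v)) for y,v in zip(ys,p) if abs(y)>30])
# along x: at y=8 tube ends
xs=np.arange(-78,79,2.)
for y in(-8,8):
    q=proj("top",W(k,np.c_[xs,np.full(len(xs),y),np.full(len(xs),40)]/1000)).astype(np.float32)
    print(y,[(int(a),int(b)) for a,b in zip(xs,cv2.remap(t,q[:,:1],q[:,1:],cv2.INTER_LINEAR).ravel()) if abs(a)>30])
```

```text
wire [(-12, 15), (-10, 20), (-8, 26), (-6, 33), (-4, 55), (-2, 124), (0, 170), (2, 105), (4, 24), (6, 1), (8, 3), (10, 31), (12, 84)]
wire [(-12, 18), (-10, 21), (-8, 25), (-6, 30), (-4, 54), (-2, 122), (0, 171), (2, 111), (4, 27), (6, 2), (8, 9), (10, 46), (12, 129)]
wire [(-12, 17), (-10, 20), (-8, 21), (-6, 28), (-4, 55), (-2, 111), (0, 142), (2, 93), (4, 26), (6, 3), (8, 12), (10, 62), (12, 150)]
wire [(-12, 16), (-10, 20), (-8, 24), (-6, 30), (-4, 56), (-2, 118), (0, 156), (2, 101), (4, 27), (6, 2), (8, 9), (10, 47), (12, 123)]
tube [(-40, 142), (-38, 203), (-36, 226), (-34, 195), (-32, 132), (-30, 95), (-28, 95), (-26, 101), (-24, 103), (-22, 105), (-20, 113), (-18, 133), (-16, 119), (-14, 55), (-12, 12), (-10, 10), (-8, 14), (-6, 18), (-4, 23), (-2, 34), (0, 65), (2, 113), (4, 130), (6, 88), (8, 32), (10, 6), (12, 5), (14, 24), (16, 79), (18, 161), (20, 218), (22, 230), (24, 226), (26, 222), (28, 220), (30, 219), (32, 221), (34, 223), (36, 203), (38, 143), (40, 86)]
rim [(-40, 148), (-39, 114), (-38, 93), (-37, 86), (-36, 86), (-35, 90), (-34, 92), (-33, 94), (-32, 94), (-31, 
[... 450 characters left out ...]
(46, 167), (48, 127), (50, 96), (52, 94), (54, 96), (56, 95), (58, 97), (60, 101), (62, 110), (64, 163), (66, 198), (68, 178), (70, 148), (72, 119), (74, 93), (76, 150), (78, 210)]
8 [(-78, 68), (-76, 66), (-74, 63), (-72, 65), (-70, 91), (-68, 124), (-66, 187), (-64, 232), (-62, 192), (-60, 155), (-58, 167), (-56, 187), (-54, 121), (-52, 61), (-50, 28), (-48, 1), (-46, 1), (-44, 5), (-42, 6), (-40, 5), (-38, 4), (-36, 5), (-34, 6), (-32, 4), (32, 1), (34, 0), (36, 11), (38, 37), (40, 76), (42, 123), (44, 145), (46, 134), (48, 118), (50, 94), (52, 93), (54, 94), (56, 100), (58, 120), (60, 149), (62, 178), (64, 192), (66, 187), (68, 190), (70, 184), (72, 184), (74, 190), (76, 188), (78, 145)]
```

```bash
python3 go.py .5948 .0706 .40 1.26
```

```text
t 6.8 pos [ 0.4344 -0.3643  0.3655] hookyaw -0.412 tiltz [-0.001 -0.002 -1.   ] F [ 0.84  0.56 -2.04] T [ 0.01  0.19 -0.  ] w 0.0277
shift [-0.4627, 0.0272, -0.0355] turn [0.11, -0.09, -95.8] q [0.15, 0.29, 0.61, 1.71, -0.17, 1.2, -1.17]
```

Request:
arm_command:
  series:
    - [[0,0,-0.03],[0,0,-3],0]
    - [[-0.04,0.002,-0.035],[0,0,-9],0]
    - [[-0.08,0.005,-0.035],[0,0,-17],0]
    - [[-0.12,0.007,-0.035],[0,0,-25],0]
    - [[-0.16,0.01,-0.035],[0,0,-33],0]
    - [[-0.21,0.012,-0.035],[0,0,-41],0]
    - [[-0.26,0.014,-0.035],[0,0,-49],0]
    - [[-0.31,0.017,-0.035],[0,0,-57],0]
    - [[-0.36,0.02,-0.035],[0,0,-65],0]
    - [[-0.4,0.023,-0.035],[0,0,-73],0]
    - [[-0.435,0.025,-0.035],[0,0,-81],0]
    - [[-0.463,0.027,-0.035],[0,0,-89],0]

```text
clock: 8.0
eef_pos: [0.5955, 0.0737, 0.3993]
ee_rot: [3.071, -0.657, -0.001]
ft_force: [-0.4, -0.0, -1.5]
gripper_width: 0.0281
```

```bash
python3 go.py .5948 .0706 .37 1.26
```

```text
t 8.0 pos [0.5955 0.0737 0.3993] hookyaw 1.149 tiltz [-0.0011 -0.0012 -1.    ] F [-0.44 -0.02 -1.47] T [-0.12  0.09 -0.01] w 0.0281
shift [0.0006, 0.0031, 0.0293] turn [0.09, 0.03, -6.34] q [-0.29, 0.3, 0.15, 1.56, -0.05, 1.29, -0.55]
```

Request:
arm_command:
  series:
    - [[0.001,0.003,0.015],[0,0,-6],0]
    - [[0.001,0.003,0.029],[0,0,-6.3],0]
    - [[0.001,0.003,0.029],[0,0,-6.3],0]
    - [[0.001,0.003,0.029],[0,0,-6.3],0]
    - [[0.001,0.003,0.029],[0,0,-6.3],0]
    - [[0.001,0.003,0.029],[0,0,-6.3],0]

```text
clock: 8.6
eef_pos: [0.5955, 0.07, 0.3712]
ee_rot: [3.102, -0.49, 0.001]
ft_force: [-0.6, -0.3, -1.4]
gripper_width: 0.0277
```

```bash
python3 go.py .5948 .0706 .229 1.26;python3 - <<'E'
from workcell import *;import cv2,numpy as np
from h import *
s=read_camera("side")["frame"][:,:,::-1];t=read_camera("top")["frame"][:,:,::-1]
o=get_obs();x,y,z=o["eef_pos"]; p=(x,y,1.26); b=(z-.1708)*1000
L=[[[0,0,b],[0,0,b+92]],[[0,0,b],[-20,0,b],[-20,0,b+16]],circ(18,b+92),rect(22,28,b+147)]
k=(.589,.0412,-.311);Y=(0,255,255)
a=np.hstack([draw("top",t,[],(270,140,340,220),5),draw("side",s,[],(290,110,370,190),5)])
c=np.hstack([draw("top",t,[(L,p,Y)],(270,140,340,220),5),draw("side",s,[(L,p,Y)],(290,110,370,190),5)])
cv2.imwrite("pics/c7.png",np.vstack([a,c])[:,:790])
E
```

```text
t 8.6 pos [0.5955 0.07   0.3712] hookyaw 1.258 tiltz [ 4.e-04 -1.e-03 -1.e+00] F [-0.64 -0.32 -1.39] T [-0.07  0.06  0.03] w 0.0277
shift [-0.001, -0.0005, 0.1422] turn [0.05, -0.04, -0.14] q [-0.27, 0.31, 0.14, 1.6, -0.04, 1.23, -0.44]
```

View pics/c7.png

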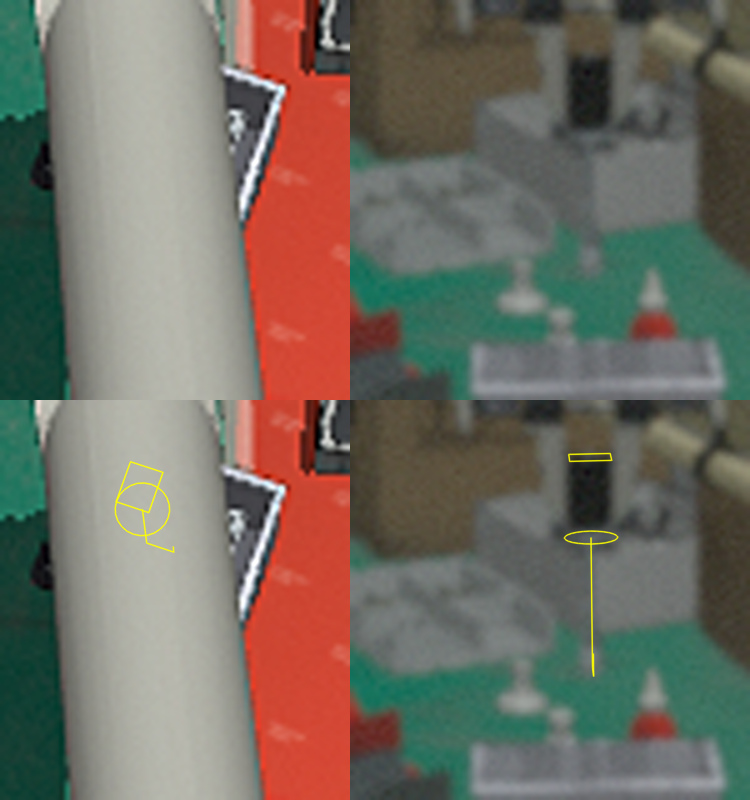

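Run:
```python
from h import *
s=cv2.imread("pics/s6.png"); 
s=cv2.imread("pics/side0.png").astype(np.float32).mean(2); 
k=(.589,.0412,-.311)
def prof(y0s,xs,z=140):
    return [round(float(np.mean(cv2.remap(s,*[q[:,i:i+1].astype(np.float32) for q in [proj("side",W(k,np.c_[xs,np.full(len(xs),y),np.full(len(xs),z)]/1000))] for i in(0,1)],cv2.INTER_LINEAR))),0) for y in y0s]
xs=np.arange(-70,71,2.)
ys=np.arange(-60,61,4.)
print(list(zip(ys,prof(ys,xs))))
X=np.arange(-100,101,3.)
def px(x): 
    y=np.arange(-35,36,3.); q=proj("side",W(k,np.c_[np.full(len(y),x),y,np.full(len(y),140)]/1000)).astype(np.float32)
    return round(float(cv2.remap(s,q[:,:1],q[:,1:],cv2.INTER_LINEAR).mean()))
print([(x,px(x)) for x in X if abs(x)>60])
```

```text
[(np.float64(-60.0), 121.0), (np.float64(-56.0), 129.0), (np.float64(-52.0), 137.0), (np.float64(-48.0), 142.0), (np.float64(-44.0), 144.0), (np.float64(-40.0), 143.0), (np.float64(-36.0), 138.0), (np.float64(-32.0), 133.0), (np.float64(-28.0), 127.0), (np.float64(-24.0), 123.0), (np.float64(-20.0), 120.0), (np.float64(-16.0), 119.0), (np.float64(-12.0), 119.0), (np.float64(-8.0), 119.0), (np.float64(-4.0), 119.0), (np.float64(0.0), 119.0), (np.float64(4.0), 120.0), (np.float64(8.0), 120.0), (np.float64(12.0), 120.0), (np.float64(16.0), 120.0), (np.float64(20.0), 121.0), (np.float64(24.0), 122.0), (np.float64(28.0), 124.0), (np.float64(32.0), 126.0), (np.float64(36.0), 127.0), (np.float64(40.0), 126.0), (np.float64(44.0), 125.0), (np.float64(48.0), 121.0), (np.float64(52.0), 114.0), (np.float64(56.0), 107.0), (np.float64(60.0), 101.0)]
[(np.float64(-100.0), 81), (np.float64(-97.0), 82), (np.float64(-94.0), 85), (np.float64(-91.0), 94), (np.float64(-88.0), 115), (np.float64(-85.0), 133), (np.float64(-82.0), 137), (np.float64(-79.0), 130), (np.float64(-76.0), 123), (np.float64(-73.0), 121), (np.float64(-70.0), 121), (np.float64(-67.0), 120), (np.float64(-64.0), 120), (np.float64(-61.0), 120), (np.float64(62.0), 124), (np.float64(65.0), 124), (np.float64(68.0), 121), (np.float64(71.0), 120), (np.float64(74.0), 127), (np.float64(77.0), 138), (np.float64(80.0), 139), (np.float64(83.0), 123), (np.float64(86.0), 102), (np.float64(89.0), 91), (np.float64(92.0), 89), (np.float64(95.0), 89), (np.float64(98.0), 89)]
```

```bash
python3 go.py .5937 .070 .229 1.26
```

```text
t 8.7 pos [0.5954 0.0703 0.371 ] hookyaw 1.258 tiltz [ 1.e-04 -1.e-03 -1.e+00] F [-0.76 -0.3  -1.59] T [-0.11  0.05 -0.07] w 0.028
shift [-0.0016, 0.0007, 0.142] turn [0.05, -0.02, -0.09] q [-0.27, 0.31, 0.14, 1.6, -0.04, 1.23, -0.44]
```

Request:
arm_command:
  series:
    - [[-0.0015,0.0005,0.02],[0,0,0],0]
    - [[-0.0015,0.0005,0.04],[0,0,0],0]
    - [[-0.0015,0.0005,0.04],[0,0,0],0]
    - [[-0.0015,0.0005,0.055],[0,0,0],0]
    - [[-0.0015,0.0005,0.07],[0,0,0],0]
    - [[-0.0015,0.0005,0.085],[0,0,0],0]
    - [[-0.0015,0.0005,0.1],[0,0,0],0]
    - [[-0.0015,0.0005,0.1],[0,0,0],0]
    - [[-0.0015,0.0005,0.1],[0,0,0],0]
    - [[-0.0015,0.0005,0.1],[0,0,0],0]

```text
clock: 9.7
eef_pos: [0.5944, 0.0702, 0.2718]
ee_rot: [3.103, -0.489, 0.002]
ft_force: [0.0, -0.5, -2.1]
gripper_width: 0.028
```

```bash
python3 go.py .5937 .070 .229 1.26
```

```text
t 9.7 pos [0.5944 0.0702 0.2718] hookyaw 1.258 tiltz [ 1.4e-03 -8.0e-04 -1.0e+00] F [ 0.04 -0.5  -2.11] T [-0.1   0.07 -0.07] w 0.028
shift [-0.0006, 0.0004, 0.0428] turn [0.02, -0.09, -0.1] q [-0.26, 0.4, 0.13, 1.72, -0.06, 1.03, -0.43]
```

Request:
arm_command:
  series:
    - [[-0.0005,0.0,0.008],[0,0,0],0]
    - [[-0.0005,0,0.016],[0,0,0],0]
    - [[-0.0005,0,0.024],[0,0,0],0]
    - [[-0.0005,0,0.032],[0,0,0],0]
    - [[-0.0005,0,0.04],[0,0,0],0]
    - [[-0.0005,0,0.043],[0,0,0],0]
    - [[-0.0005,0,0.043],[0,0,0],0]
    - [[-0.0005,0,0.043],[0,0,0],0]
    - [[-0.0005,0,0.043],[0,0,0],0]

```text
clock: 10.6
eef_pos: [0.5943, 0.0704, 0.2293]
ee_rot: [3.103, -0.489, 0.004]
ft_force: [0.8, 0.2, -1.8]
gripper_width: 0.028
```

```bash
python3 go.py .5877 .0518 .229 1.26
python3 - <<'E'
from workcell import *;import cv2,numpy as np
from h import *
s=read_camera("side")["frame"][:,:,::-1]
cv2.imwrite("pics/c8.png",draw("side",s,[],(300,130,380,220),6))
E
```

```text
t 10.6 pos [0.5943 0.0704 0.2293] hookyaw 1.258 tiltz [ 2.3e-03 -7.0e-04 -1.0e+00] F [ 0.76  0.18 -1.81] T [0.01 0.02 0.03] w 0.028
shift [-0.0006, 0.0197, 0.0003] turn [-0.0, -0.13, -0.1] q [-0.26, 0.44, 0.12, 1.76, -0.06, 0.94, -0.42]
```

View pics/c8.png

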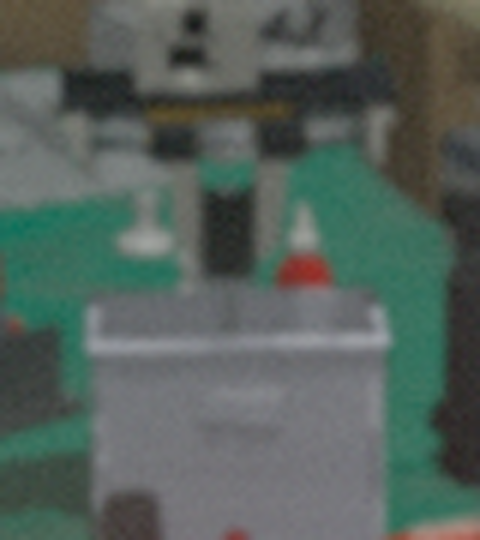

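Request:
arm_command:
  series:
    - [[-0.0005,0.006,0],[0,0,0],0]
    - [[-0.0005,0.012,0],[0,0,0],0]
    - [[-0.0005,0.018,0],[0,0,0],0]
    - [[-0.0005,0.0195,0],[0,0,0],0]
    - [[-0.0005,0.0195,0],[0,0,0],0]
    - [[-0.0005,0.0195,0],[0,0,0],0]
    - [[-0.0005,0.0195,0],[0,0,0],0]

```text
clock: 11.35
eef_pos: [0.5879, 0.0523, 0.2293]
ee_rot: [-3.103, 0.488, -0.004]
ft_force: [-0.4, -0.5, -1.7]
gripper_width: 0.0281
```

```bash
python3 go.py .5877 .0518 .269 1.26
```

```text
t 11.35 pos [0.5879 0.0523 0.2293] hookyaw 1.259 tiltz [ 2.4e-03 -4.0e-04 -1.0e+00] F [-0.4  -0.5  -1.74] T [-0.1   0.13  0.02] w 0.0281
shift [0.0001, 0.0005, -0.0397] turn [-0.02, -0.14, -0.08] q [-0.23, 0.43, 0.13, 1.78, -0.06, 0.93, -0.39]
```

Request:
arm_command:
  series:
    - [[0,0,-0.008],[0,0,0],0]
    - [[0,0,-0.014],[0,0,0],0]
    - [[0,0,-0.018],[0,0,0],0]
    - [[0,0,-0.021],[0,0,0],0]
    - [[0,0,-0.024],[0,0,0],0]
    - [[0,0,-0.028],[0,0,0],0]
    - [[0,0,-0.033],[0,0,0],0]
    - [[0,0,-0.038],[0,0,0],0]
    - [[0,0,-0.042],[0,0,0],0]
    - [[0,0,-0.042],[0,0,0],0]
    - [[0,0,-0.042],[0,0,0],0]

```text
clock: 12.45
eef_pos: [0.5878, 0.0524, 0.2714]
ee_rot: [-3.103, 0.488, -0.004]
ft_force: [-0.0, 0.9, -4.0]
gripper_width: 0.0278
```

```bash
python3 go.py .5877 .0518 .41 1.26
```

```text
t 12.45 pos [0.5878 0.0524 0.2714] hookyaw 1.259 tiltz [ 2.6e-03 -3.0e-04 -1.0e+00] F [-0.01  0.94 -4.01] T [-0.06  0.09  0.  ] w 0.0278
shift [0.0004, 0.0005, -0.1386] turn [-0.03, -0.15, -0.08] q [-0.24, 0.38, 0.13, 1.75, -0.06, 1.02, -0.4]
```

Request:
arm_command:
  series:
    - [[0,0,-0.006],[0,0,0],0]
    - [[0,0,-0.016],[0,0,0],0]
    - [[0,0,-0.028],[0,0,0],0]
    - [[0,0,-0.04],[0,0,0],0]
    - [[0,0,-0.053],[0,0,0],0]
    - [[0,0,-0.066],[0,0,0],0]
    - [[0,0,-0.08],[0,0,0],0]
    - [[0,0,-0.095],[0,0,0],0]
    - [[0,0,-0.11],[0,0,0],0]
    - [[0,0,-0.123],[0,0,0],0]
    - [[0,0,-0.134],[0,0,0],0]
    - [[0,0,-0.142],[0,0,0],0]

```text
clock: 13.65
eef_pos: [0.5876, 0.0524, 0.4147]
ee_rot: [-3.103, 0.488, -0.005]
ft_force: [0.4, 0.3, -2.9]
gripper_width: 0.028
```

Request:
arm_command:
  series:
    - [[0,0,-0.004],[0,0,0],0]
    - [[0,0,-0.004],[0,0,0],0]
    - [[0,0,-0.004],[0,0,0],0]
    - [[0,0,-0.004],[0,0,0],0]

```text
clock: 14.05
eef_pos: [0.5872, 0.0524, 0.4178]
ee_rot: [3.103, -0.488, 0.003]
ft_force: [0.8, -0.7, -3.1]
gripper_width: 0.0275
```

```bash
python3 go.py .5 .2 .41 1.6
python3 - <<'E'
from workcell import *;import cv2,numpy as np
from h import *
s=read_camera("side")["frame"][:,:,::-1]
cv2.imwrite("pics/s9.png",s)
cv2.imwrite("pics/c9.png",draw("side",s,[],(290,100,390,190),6))
E
```

```text
t 14.05 pos [0.5872 0.0524 0.4178] hookyaw 1.259 tiltz [ 2.e-03 -4.e-04 -1.e+00] F [ 0.76 -0.67 -3.12] T [-0.03  0.08 -0.01] w 0.0275
shift [-0.1284, -0.1137, 0.0076] turn [0.01, -0.12, -19.56] q [-0.25, 0.27, 0.14, 1.56, -0.04, 1.31, -0.41]
```

View pics/c9.png

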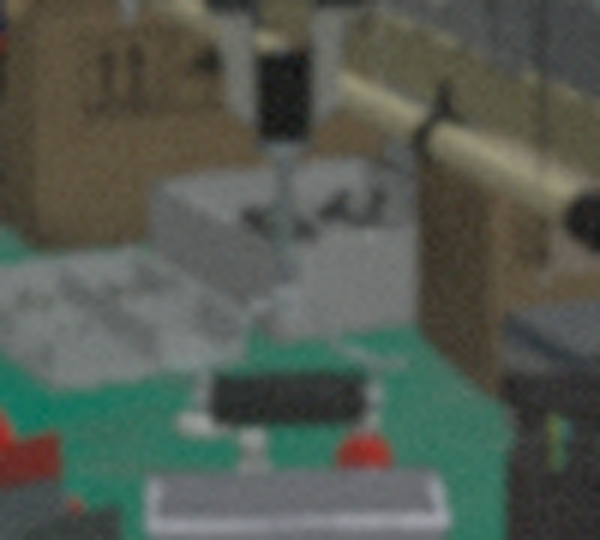

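```bash
python3 go.py .5037 .3084 .40 1.91
```

```text
t 14.1 pos [0.5873 0.0524 0.4179] hookyaw 1.259 tiltz [ 2.1e-03 -4.0e-04 -1.0e+00] F [-0.23 -0.51 -3.62] T [-0.05  0.04 -0.01] w 0.0278
shift [-0.1582, -0.218, 0.0176] turn [0.03, -0.12, -37.32] q [-0.25, 0.27, 0.14, 1.56, -0.04, 1.31, -0.41]
```

Request:
arm_command:
  series:
    - [[-0.002,-0.003,0],[0,0,-0.5],0]
    - [[-0.006,-0.008,0],[0,0,-1.5],0]
    - [[-0.011,-0.015,0],[0,0,-3],0]
    - [[-0.018,-0.025,0],[0,0,-5],0]
    - [[-0.026,-0.036,0],[0,0,-7],0]
    - [[-0.034,-0.047,0],[0,0,-9],0]
    - [[-0.043,-0.059,0],[0,0,-11],0]
    - [[-0.052,-0.072,0],[0,0,-13],0]
    - [[-0.061,-0.084,0],[0,0,-15],0]
    - [[-0.07,-0.097,0],[0,0,-17],0]
    - [[-0.079,-0.109,0],[0,0,-19],0]
    - [[-0.088,-0.121,0],[0,0,-21],0]

```text
clock: 15.3
eef_pos: [0.5402, 0.1958, 0.4177]
ee_rot: [3.14, 0.09, 0.003]
ft_force: [-0.7, 0.4, -3.0]
gripper_width: 0.0282
```

```bash
python3 go.py .5037 .3084 .40 1.91
```

```text
t 15.3 pos [0.5402 0.1958 0.4177] hookyaw 1.628 tiltz [ 2.1e-03 -4.0e-04 -1.0e+00] F [-0.66  0.41 -3.  ] T [-0.01  0.02 -0.02] w 0.0282
shift [-0.03, -0.1145, 0.0176] turn [0.05, -0.11, -16.14] q [-0.4, 0.24, 0.01, 1.6, -0.0, 1.31, -0.34]
```

Request:
arm_command:
  series:
    - [[-0.004,-0.014,0],[0,0,-2],0]
    - [[-0.008,-0.028,0],[0,0,-4],0]
    - [[-0.011,-0.042,0],[0,0,-6],0]
    - [[-0.015,-0.056,0],[0,0,-8],0]
    - [[-0.018,-0.07,0.002],[0,0,-10],0]
    - [[-0.021,-0.082,0.004],[0,0,-12],0]
    - [[-0.024,-0.092,0.007],[0,0,-13.5],0]
    - [[-0.026,-0.1,0.01],[0,0,-14.7],0]
    - [[-0.028,-0.107,0.013],[0,0,-15.5],0]
    - [[-0.029,-0.112,0.016],[0,0,-16],0]
    - [[-0.03,-0.114,0.0175],[0,0,-16.1],0]
    - [[-0.03,-0.1145,0.0175],[0,0,-16.1],0]

```text
clock: 16.5
eef_pos: [0.5036, 0.3084, 0.3997]
ee_rot: [3.096, 0.529, 0.002]
ft_force: [-0.3, -0.1, -3.1]
gripper_width: 0.0278
```

Request:
arm_command:
  series:
    - [[0,0,0],[0,0,0],0]
    - [[0,0,0],[0,0,0],0]
    - [[0,0,0],[0,0,0],0]
    - [[0,0,0],[0,0,0],0]
    - [[0,0,0],[0,0,0],0]
    - [[0,0,0],[0,0,0],0]

```text
clock: 17.1
eef_pos: [0.5036, 0.3083, 0.3998]
ee_rot: [3.096, 0.529, 0.002]
ft_force: [-0.9, 0.3, -3.7]
gripper_width: 0.0278
```

```bash
python3 go.py .5037 .3084 .30 1.91
cat > look.py <<'E'
from workcell import *;import cv2,numpy as np,sys
from h import *
o=get_obs()
s=np.mean([read_camera("side")["frame"].astype(float) for _ in range(3)],0)[:,:,::-1].astype(np.uint8)
t=read_camera("top")["frame"][:,:,::-1]
M=R.from_rotvec(o["ee_rot"]).as_matrix()
h=np.arctan2(M[1,0],M[0,0])+np.pi/2
x,y,z=o["eef_pos"]; z-=.1708
c=np.array([x,y])-.010*np.array([np.cos(h),np.sin(h)])
zt=(z+.0065-.056)*1000
p=(c[0],c[1],h-np.pi/2);print("pred tube",p,zt)
T=[[[a,16*np.cos(q),zt+16*np.sin(q)] for q in np.linspace(0,6.2832,25)] for a in(-45,45)]
T+=[[[-45,b,zt+d],[45,b,zt+d]] for b,d in((16,0),(-16,0),(0,16),(0,-16))]+[[[-18,0,zt+56],[18,0,zt+56]]]
v=(.507,.299,.339)
cr=tuple(map(int,sys.argv[2:6]));f=int(sys.argv[6])
cv2.imwrite(sys.argv[1],np.hstack([draw("side",s,[],cr,f),draw("side",s,[(T,p,(255,0,255)),("v",v,(0,255,255))],cr,f)]))
cv2.imwrite(sys.argv[1].replace(".png","t.png"),draw("top",t,[("v",v,(0,255,255))],(205,165,275,235),8))
E
python3 look.py pics/c10.png 265 110 340 215 5
```

```text
t 17.1 pos [0.5036 0.3083 0.3998] hookyaw 1.909 tiltz [ 1.6e-03 -8.0e-04 -1.0e+00] F [-0.93  0.25 -3.72] T [-0.06  0.01  0.01] w 0.0278
shift [-0.0, -0.0002, 0.0998] turn [0.08, -0.07, -0.05] q [-0.52, 0.28, -0.09, 1.58, 0.03, 1.28, -0.28]
pred tube (np.float64(0.506949747611034), np.float64(0.2988475236817745), np.float64(0.3383004089855177)) 179.4598446583368
```

View pics/c10.png

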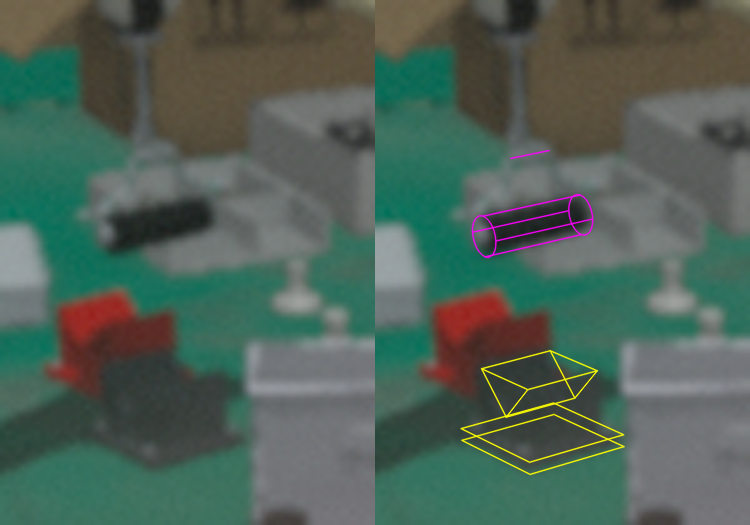

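View pics/c10t.png

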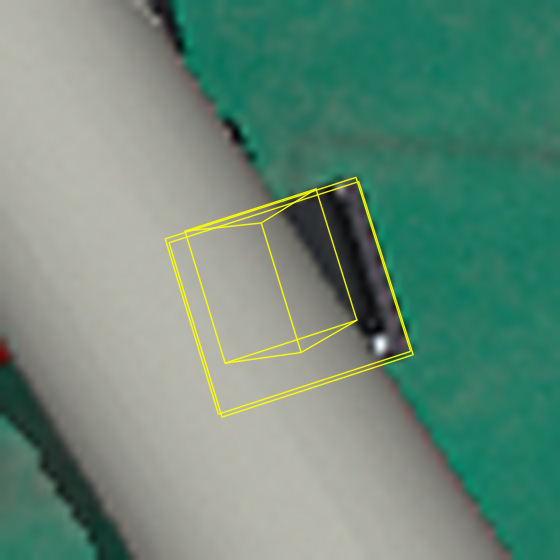

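Request:
arm_command:
  series:
    - [[0,0,0.008],[0,0,0],0]
    - [[0,0,0.02],[0,0,0],0]
    - [[0,0,0.034],[0,0,0],0]
    - [[0,0,0.048],[0,0,0],0]
    - [[0,0,0.062],[0,0,0],0]
    - [[0,0,0.076],[0,0,0],0]
    - [[0,0,0.088],[0,0,0],0]
    - [[0,0,0.098],[0,0,0],0]
    - [[0,0,0.105],[0,0,0],0]
    - [[0,0,0.11],[0,0,0],0]
    - [[0,0,0.11],[0,0,0],0]
    - [[0,0,0.11],[0,0,0],0]

```text
clock: 18.5
eef_pos: [0.504, 0.3084, 0.2901]
ee_rot: [3.096, 0.529, 0.003]
ft_force: [-0.4, 1.0, -2.9]
gripper_width: 0.0278
```

```bash
python3 go.py .5037 .3084 .27 1.91; python3 look.py pics/c11.png 265 130 340 215 5
```

```text
t 18.5 pos [0.504  0.3084 0.2901] hookyaw 1.909 tiltz [ 2.1e-03 -5.0e-04 -1.0e+00] F [-0.4   0.99 -2.89] T [-0.08 -0.01  0.07] w 0.0278
shift [-0.0003, -0.0001, 0.0201] turn [0.07, -0.1, -0.05] q [-0.52, 0.37, -0.09, 1.72, 0.04, 1.06, -0.29]
pred tube (np.float64(0.507285011558554), np.float64(0.29895950695001405), np.float64(0.33840473195449094)) 69.796206746766
```

View pics/c11.png

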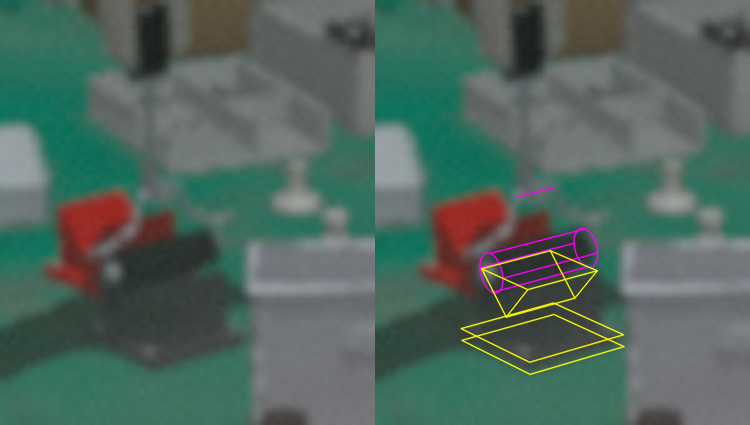

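Request:
arm_command:
  series:
    - [[0,0,0.003],[0,0,0],0]
    - [[0,0,0.006],[0,0,0],0]
    - [[0,0,0.008],[0,0,0],0]
    - [[0,0,0.01],[0,0,0],0]
    - [[0,0,0.012],[0,0,0],0]
    - [[0,0,0.014],[0,0,0],0]
    - [[0,0,0.015],[0,0,0],0]
    - [[0,0,0.016],[0,0,0],0]
    - [[0,0,0.017],[0,0,0],0]
    - [[0,0,0.0185],[0,0,0],0]
    - [[0,0,0.0195],[0,0,0],0]
    - [[0,0,0.0205],[0,0,0],0]

```text
clock: 19.9
eef_pos: [0.5042, 0.3085, 0.27]
ee_rot: [3.096, 0.529, 0.005]
ft_force: [0.5, -1.2, -1.2]
gripper_width: 0.0278
```

```bash
python3 go.py .5037 .3084 .26 1.91; python3 look.py pics/c12.png 265 150 340 215 5
```

```text
t 19.9 pos [0.5042 0.3085 0.27  ] hookyaw 1.909 tiltz [ 0.003 -0.    -1.   ] F [ 0.48 -1.18 -1.17] T [-0.1   0.11  0.01] w 0.0278
shift [-0.0006, -0.0001, 0.01] turn [0.06, -0.16, -0.04] q [-0.52, 0.39, -0.09, 1.74, 0.04, 1.02, -0.29]
pred tube (np.float64(0.5075479829172868), np.float64(0.29906915959067215), np.float64(0.33842657178334146)) 49.71060334385146
```

View pics/c12.png

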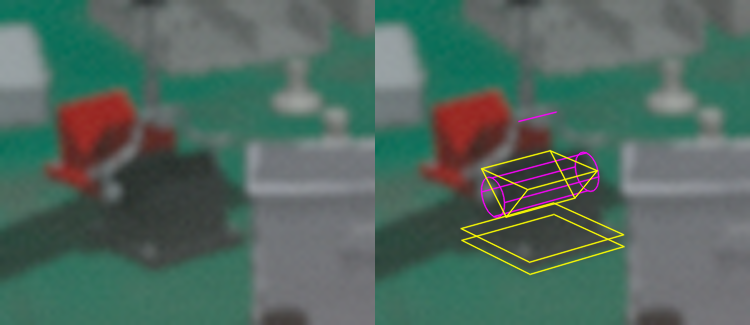

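Request:
arm_command:
  series:
    - [[0,0,0.003],[0,0,0],0]
    - [[0,0,0.006],[0,0,0],0]
    - [[0,0,0.009],[0,0,0],0]
    - [[0,0,0.012],[0,0,0],0]
    - [[0,0,0.014],[0,0,0],0]
    - [[0,0,0.014],[0,0,0],0]
    - [[0,0,0.014],[0,0,0],0]
    - [[0,0,0.014],[0,0,0],0]

```text
clock: 20.9
eef_pos: [0.5043, 0.3085, 0.256]
ee_rot: [3.096, 0.529, 0.004]
ft_force: [0.6, 0.8, -1.4]
gripper_width: 0.0279
```

```bash
python3 go.py .5037 .3084 .256 1.91; python3 look.py pics/c13.png 265 150 340 215 5
```

```text
t 20.9 pos [0.5043 0.3085 0.256 ] hookyaw 1.909 tiltz [ 0.0029 -0.     -1.    ] F [ 0.59  0.82 -1.45] T [-0.07  0.08 -0.  ] w 0.0279
shift [-0.0006, -0.0001, 0.0] turn [0.06, -0.16, -0.05] q [-0.52, 0.4, -0.09, 1.75, 0.04, 0.99, -0.29]
pred tube (np.float64(0.507574455478509), np.float64(0.29907090310733947), np.float64(0.33840723021779673)) 35.74569423020823
```

View pics/c13.png

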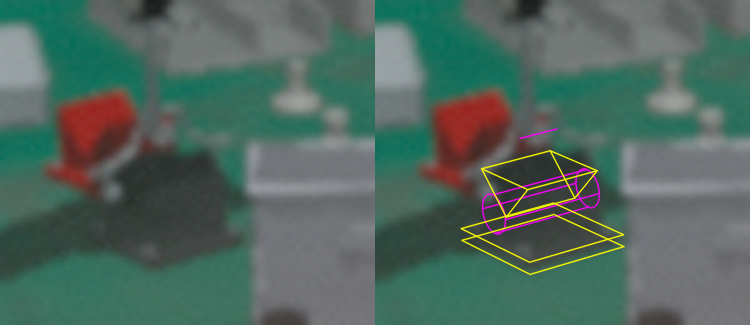

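Request:
arm_command:
  series:
    - [[0,0,0.003],[0,0,0],0]
    - [[0,0,0.003],[0,0,0],0]
    - [[0,0,0.003],[0,0,0],0]
    - [[0,-0.004,0.003],[0,0,0],0]
    - [[0,-0.008,0.003],[0,0,0],0]
    - [[0,-0.012,0.003],[0,0,0],0]
    - [[0,-0.017,0.003],[0,0,0],0]
    - [[0,-0.022,0.003],[0,0,0],0]
    - [[0,-0.027,0.003],[0,0,0],0]
    - [[0,-0.027,0.003],[0,0,0],0]
    - [[0,-0.027,0.003],[0,0,0],0]
    - [[0,-0.027,0.003],[0,0,0],0]

```text
clock: 22.3
eef_pos: [0.4954, 0.3337, 0.253]
ee_rot: [3.096, 0.528, 0.004]
ft_force: [0.0, -0.0, -2.4]
gripper_width: 0.028
```

```bash
python3 go.py .5037 .3084 .40 1.91; python3 look.py pics/c14.png 265 150 340 215 5
```

```text
t 22.3 pos [0.4954 0.3337 0.253 ] hookyaw 1.909 tiltz [ 2.9e-03 -3.0e-04 -1.0e+00] F [ 0.   -0.03 -2.4 ] T [-0.07  0.04  0.02] w 0.028
shift [-0.0002, 0.0268, -0.147] turn [0.07, -0.15, -0.07] q [-0.56, 0.41, -0.1, 1.74, 0.05, 0.99, -0.34]
pred tube (np.float64(0.4987357926370729), np.float64(0.32422084413187796), np.float64(0.33800823126436264)) 32.69508870087661
```

View pics/c14.png

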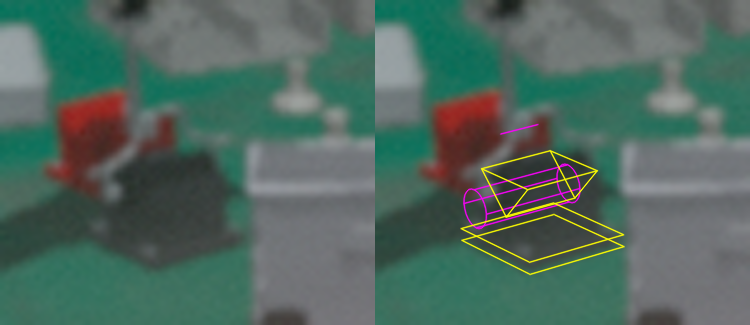

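Request:
arm_command:
  series:
    - [[0,0,-0.006],[0,0,0],0]
    - [[0,0,-0.014],[0,0,0],0]
    - [[0,0,-0.024],[0,0,0],0]
    - [[0,0,-0.036],[0,0,0],0]
    - [[0,0,-0.055],[0,0,0],0]
    - [[0,0,-0.08],[0,0,0],0]
    - [[0,0,-0.105],[0,0,0],0]
    - [[0,0,-0.13],[0,0,0],0]
    - [[0,0,-0.15],[0,0,0],0]
    - [[0,0,-0.15],[0,0,0],0]
    - [[0,0,-0.15],[0,0,0],0]

```text
clock: 23.6
eef_pos: [0.495, 0.3337, 0.4035]
ee_rot: [3.097, 0.528, 0.006]
ft_force: [0.3, 0.4, -2.4]
gripper_width: 0.0277
```

```bash
python3 go.py .56 .03 .40 .8; python3 look.py pics/c15.png 265 130 340 215 5
```

```text
t 23.6 pos [0.495  0.3337 0.4035] hookyaw 1.909 tiltz [ 3.9e-03  5.0e-04 -1.0e+00] F [ 0.26  0.39 -2.39] T [-0.05  0.02 -0.01] w 0.0277
shift [-0.0393, 0.3081, 0.0036] turn [-0.08, -0.22, 63.52] q [-0.56, 0.29, -0.1, 1.56, 0.03, 1.29, -0.33]
pred tube (np.float64(0.49826766751524415), np.float64(0.32424377951973776), np.float64(0.3379026205652267)) 183.18365571968914
```

View pics/c15.png

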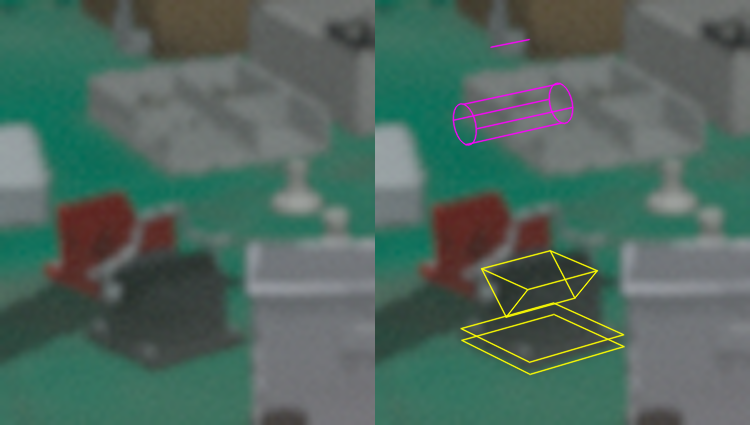

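Request:
arm_command:
  series:
    - [[-0.003,0.02,0],[0,0,3],0]
    - [[-0.006,0.045,0],[0,0,9],0]
    - [[-0.01,0.075,0],[0,0,16],0]
    - [[-0.014,0.105,0],[0,0,23],0]
    - [[-0.018,0.135,0],[0,0,30],0]
    - [[-0.022,0.165,0],[0,0,37],0]
    - [[-0.025,0.195,0],[0,0,44],0]
    - [[-0.028,0.225,0],[0,0,50],0]
    - [[-0.032,0.255,0],[0,0,55],0]
    - [[-0.035,0.28,0],[0,0,59],0]
    - [[-0.039,0.3,0],[0,0,62],0]
    - [[-0.039,0.308,0],[0,0,64],0]

```text
clock: 25.0
eef_pos: [0.5598, 0.0266, 0.4019]
ee_rot: [2.9, -1.201, 0.002]
ft_force: [0.1, -0.0, -2.0]
gripper_width: 0.0279
```

```bash
python3 go.py .4344 -.3645 .39 -.412
```

```text
t 25.0 pos [0.5598 0.0266 0.4019] hookyaw 0.785 tiltz [ 3.0e-04 -2.7e-03 -1.0e+00] F [ 0.11 -0.03 -2.03] T [-0.08  0.06  0.  ] w 0.0279
shift [0.1879, 0.3652, 0.0129] turn [0.01, -0.16, 68.6] q [-0.28, 0.22, 0.22, 1.66, -0.05, 1.27, -0.84]
```

Request:
arm_command:
  series:
    - [[0.01,0.02,0],[0,0,4],0]
    - [[0.027,0.052,0],[0,0,10],0]
    - [[0.046,0.09,0],[0,0,17],0]
    - [[0.065,0.127,0],[0,0,24],0]
    - [[0.084,0.164,0],[0,0,31],0]
    - [[0.103,0.2,0],[0,0,38],0]
    - [[0.122,0.237,0],[0,0,45],0]
    - [[0.141,0.275,0],[0,0,52],0]
    - [[0.158,0.307,0.003],[0,0,58],0]
    - [[0.172,0.335,0.006],[0,0,63],0]
    - [[0.183,0.355,0.01],[0,0,67],0]
    - [[0.188,0.365,0.013],[0,0,68.5],0]

```text
clock: 26.2
eef_pos: [0.4341, -0.3658, 0.3895]
ee_rot: [1.717, -2.629, 0.004]
ft_force: [-0.4, -0.7, -1.4]
gripper_width: 0.028
```

Request:
arm_command:
  series:
    - [[0,0,0],[0,0,0],0]
    - [[0,0,0],[0,0,0],0]
    - [[0,0,0],[0,0,0],0]

```text
clock: 26.5
eef_pos: [0.4353, -0.3641, 0.3894]
ee_rot: [1.722, -2.627, 0.003]
ft_force: [0.2, 0.1, -2.6]
gripper_width: 0.028
```

```bash
python3 go.py .4344 -.3645 .365 -.412
python3 - <<'E'
from workcell import *;from h import *
t=read_camera("top")["frame"][:,:,::-1]
cv2.imwrite("pics/t16.png",t)
v=(.507,.299,.339)
T=[[[-45,-16,53],[45,-16,53]],[[-45,16,53],[45,16,53]]]
c=(212,172,268,228)
cv2.imwrite("pics/c16.png",np.hstack([draw("top",t,[],c,7),draw("top",t,[("v",v,(0,255,255)),(T,v,(255,0,255))],c,7)]))
E
```

```text
t 26.5 pos [ 0.4353 -0.3641  0.3894] hookyaw -0.41 tiltz [ 2.0e-04 -1.9e-03 -1.0e+00] F [ 0.15  0.12 -2.63] T [-0.02  0.18  0.02] w 0.028
shift [0.0007, 0.0007, 0.0244] turn [-0.06, -0.09, 0.09] q [0.15, 0.27, 0.61, 1.67, -0.16, 1.25, -1.18]
```

View pics/c16.png

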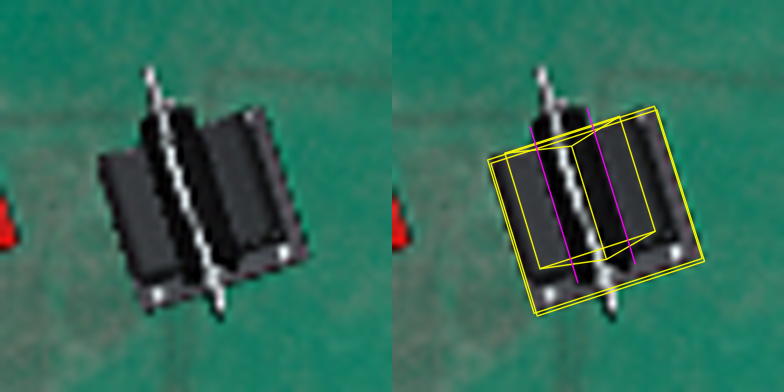

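Request:
arm_command:
  series:
    - [[0.0005,0.0005,0.02],[0,0,0],0]
    - [[0.0005,0.0005,0.04],[0,0,0],0]
    - [[0.0005,0.0005,0.06],[0,0,0],0]
    - [[0.0005,0.0005,0.08],[0,0,0],0]
    - [[0.0005,0.0005,0.085],[0,0,0],0]
    - [[0.0005,0.0005,0.085],[0,0,0],0]
    - [[0.0005,0.0005,0.085],[0,0,0],0]
    - [[0.0005,0.0005,0.085],[0,0,0],0]

```text
clock: 27.35
eef_pos: [0.4353, -0.365, 0.3058]
ee_rot: [-1.722, 2.627, -0.006]
ft_force: [-0.2, -0.5, -2.1]
gripper_width: 0.0274
```

```bash
python3 go.py .4344 -.3646 .191 -.412; python3 rodline.py 197 213 328 345
python3 - <<'E'
from h import *
s=cv2.imread("pics/avg1.png");cv2.imwrite("pics/c17.png",draw("side",s,[],(305,170,375,290),5))
E
```

```text
t 27.35 pos [ 0.4353 -0.365   0.3058] hookyaw -0.41 tiltz [ 0.0023 -0.0032 -1.    ] F [-0.18 -0.52 -2.11] T [ 0.02  0.19 -0.03] w 0.0274
shift [-0.0003, 0.0013, 0.1148] turn [-0.19, -0.11, 0.1] q [0.18, 0.35, 0.59, 1.78, -0.22, 1.08, -1.14]
obs slope -0.29375455138718626 pred slope 0.015687398632972614 n 10 obs u at pred v [337.89832933 329.50358969] pred [[337.05780486 206.95834936]
 [337.50610983 235.53574364]][ WARN:0@11.835] global loadsave.cpp:1063 imwrite_ Unsupported depth image for selected encoder is fallbacked to CV_8U.
```

View pics/c17.png

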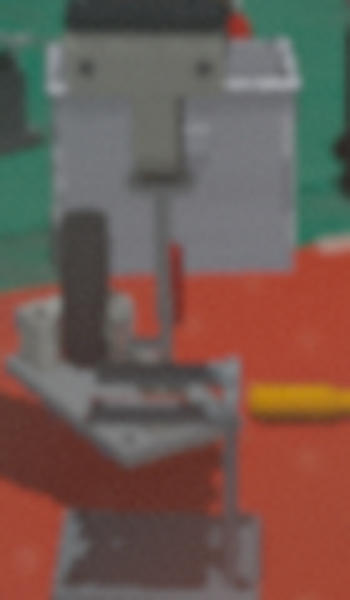

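Request:
arm_command:
  series:
    - [[0,0.001,0.0],[0,0,0],0]
    - [[0,0.001,0.01],[0,0,0],0]
    - [[0,0.001,0.02],[0,0,0],0]
    - [[0,0.001,0.032],[0,0,0],0]
    - [[0,0.001,0.044],[0,0,0],0]
    - [[0,0.001,0.056],[0,0,0],0]
    - [[0,0.001,0.068],[0,0,0],0]
    - [[0,0.001,0.08],[0,0,0],0]
    - [[0,0.001,0.09],[0,0,0],0]
    - [[0,0.001,0.1],[0,0,0],0]
    - [[0,0.001,0.105],[0,0,0],0]
    - [[0,0.001,0.105],[0,0,0],0]

```text
clock: 28.85
eef_pos: [0.4335, -0.3644, 0.199]
ee_rot: [1.721, -2.627, 0.002]
ft_force: [0.1, 0.3, -1.8]
gripper_width: 0.0281
```

```bash
python3 go.py .4344 -.3646 .191 -.412
```

```text
t 28.85 pos [ 0.4335 -0.3644  0.199 ] hookyaw -0.411 tiltz [-3.0e-04 -1.6e-03 -1.0e+00] F [ 0.06  0.34 -1.76] T [-0.04  0.18  0.06] w 0.0281
shift [-0.0001, -0.0009, 0.008] turn [-0.02, -0.09, 0.07] q [0.23, 0.48, 0.54, 1.87, -0.31, 0.88, -1.06]
```

Request:
arm_command:
  series:
    - [[0,-0.0005,0.003],[0,0,0],0]
    - [[0,-0.0005,0.006],[0,0,0],0]
    - [[0,-0.0005,0.0075],[0,0,0],0]
    - [[0,-0.0005,0.008],[0,0,0],0]
    - [[0,-0.0005,0.0085],[0,0,0],0]
    - [[0,-0.0005,0.0085],[0,0,0],0]
    - [[0,-0.0005,0.0085],[0,0,0],0]
    - [[0,-0.0005,0.0085],[0,0,0],0]

```text
clock: 29.65
eef_pos: [0.4341, -0.3646, 0.1908]
ee_rot: [1.721, -2.627, 0.002]
ft_force: [-0.4, 1.1, 1.8]
gripper_width: 0.028
```

```bash
python3 go.py .4344 -.3646 .191 -.412;python3 - <<'E'
from workcell import *;from h import *
s=np.mean([read_camera("side")["frame"].astype(float) for _ in range(4)],0)[:,:,::-1].astype(np.uint8)
cv2.imwrite("pics/c18.png",draw("side",s,[],(305,190,375,290),6))
E
```

```text
t 29.65 pos [ 0.4341 -0.3646  0.1908] hookyaw -0.411 tiltz [-0.     -0.0016 -1.    ] F [-0.39  1.06  1.82] T [0.23 0.35 0.  ] w 0.028
shift [-0.0002, -0.0003, -0.0002] turn [-0.04, -0.09, 0.07] q [0.23, 0.49, 0.53, 1.88, -0.32, 0.86, -1.05]
```

View pics/c18.png

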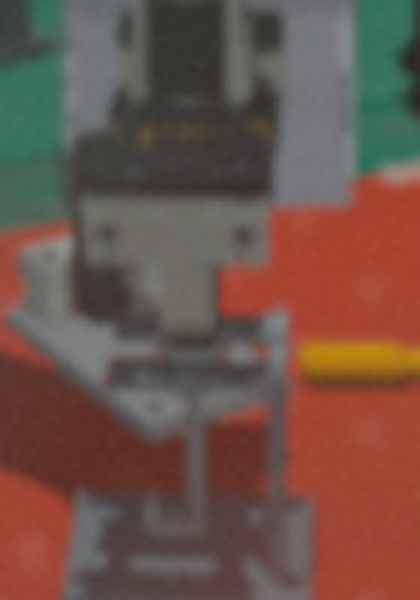

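Request:
arm_command:
  series:
    - [[0,0,0],[0,0,0],0.32]
    - [[0,0,0],[0,0,0],0.34]
    - [[0,0,0],[0,0,0],0.36]
    - [[0,0,0],[0,0,0],0.4]
    - [[0,0,0],[0,0,0],0.5]
    - [[0,0,0],[0,0,0],0.7]
    - [[0,0,0],[0,0,0],0.9]
    - [[0,0,0],[0,0,0],1]
    - [[0,0,0],[0,0,0],1]
    - [[0,0,0],[0,0,0],1]
    - [[0,0,0],[0,0,0],1]
    - [[0,0,0],[0,0,0],1]

```text
clock: 31.05
eef_pos: [0.4341, -0.3646, 0.1907]
ee_rot: [1.721, -2.627, 0.002]
ft_force: [-0.0, -0.1, 0.2]
gripper_width: 0.0911
```

```bash
python3 go.py .4344 -.3646 .30 -.412
```

```text
t 31.05 pos [ 0.4341 -0.3646  0.1907] hookyaw -0.411 tiltz [-1.0e-04 -1.6e-03 -1.0e+00] F [-0.03 -0.13  0.15] T [ 0.05  0.18 -0.  ] w 0.0911
shift [0.0001, -0.0003, -0.1093] turn [-0.03, -0.09, 0.08] q [0.23, 0.49, 0.53, 1.88, -0.32, 0.86, -1.05]
```

Open; rise straight up, then move aside for a look from above.

Request:
arm_command:
  series:
    - [[0,0,-0.01],[0,0,0],1]
    - [[0,0,-0.03],[0,0,0],1]
    - [[0,0,-0.06],[0,0,0],1]
    - [[0,0,-0.1],[0,0,0],1]
    - [[0,0,-0.14],[0,0,0],1]
    - [[0,0,-0.17],[0,0,0],1]
    - [[-0.03,0,-0.17],[0,0,0],1]
    - [[-0.07,0,-0.17],[0,0,0],1]
    - [[-0.11,0,-0.17],[0,0,0],1]
    - [[-0.15,0,-0.17],[0,0,0],1]
    - [[-0.19,0,-0.17],[0,0,0],1]
    - [[-0.22,0,-0.17],[0,0,0],1]

```text
clock: 32.25
eef_pos: [0.5228, -0.1598, 0.3613]
ee_rot: [-1.724, 2.626, -0.002]
ft_force: [1.0, 0.0, 0.1]
gripper_width: 0.092
```

Request:
arm_command:
  series:
    - [[-0.02,0,0],[0,0,0],1]
    - [[-0.03,0,0],[0,0,0],1]
    - [[-0.03,0,0],[0,0,0],1]
    - [[-0.03,0,0],[0,0,0],1]
    - [[-0.03,0,0],[0,0,0],1]

```text
clock: 32.75
eef_pos: [0.534, -0.1343, 0.3615]
ee_rot: [1.721, -2.628, 0.003]
ft_force: [-0.2, 0.0, 0.6]
gripper_width: 0.0919
```

Run:
```python
from workcell import *;from h import *
t=read_camera("top")["frame"][:,:,::-1];s=read_camera("side")["frame"][:,:,::-1]
cv2.imwrite("pics/t19.png",t);cv2.imwrite("pics/s19.png",s)
st=(.433,-.365,-.41);rd=(.4342,-.3646,-.41)
L=[[[x,y,117],[x,y,167]] for x in(-11,11) for y in(-14,14)]+[[[0,0,20],[0,0,112]],[[0,0,20],[-20,0,20],[-20,0,36]]]
it=[("rod",rd,(255,0,255)),(L,rd,(255,0,255))]
cv2.imwrite("pics/c19.png",np.hstack([draw("top",t,[],(385,190,435,250),6),draw("side",s,[],(315,200,355,260),6),draw("side",s,it,(315,200,355,260),6)]))
v=(.507,.299,.339)
T=[[[-45,-16,53],[45,-16,53]],[[-45,16,53],[45,16,53]],[[-18,0,109],[18,0,109]]]
c=(212,172,268,228)
cv2.imwrite("pics/c20.png",np.hstack([draw("top",t,[(T,v,(255,0,255))],c,7),draw("side",s,[(T,v,(255,0,255))],(265,155,321,211),7)]))
print(get_obs()["ft_force"],get_obs()["clock"])
```

```text
[0.77759099 0.52280634 1.44827097] 32.85
```

View pics/c19.png

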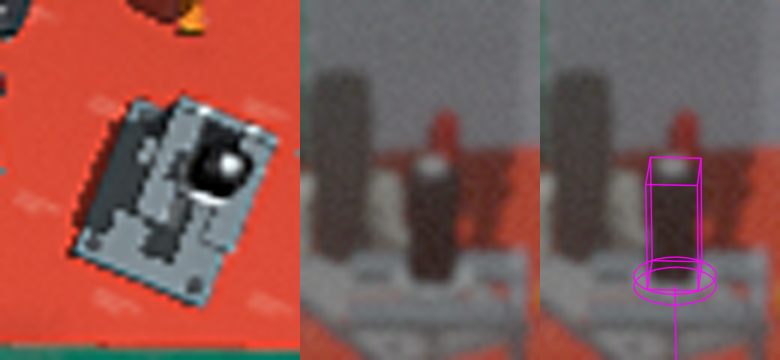

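View pics/c20.png

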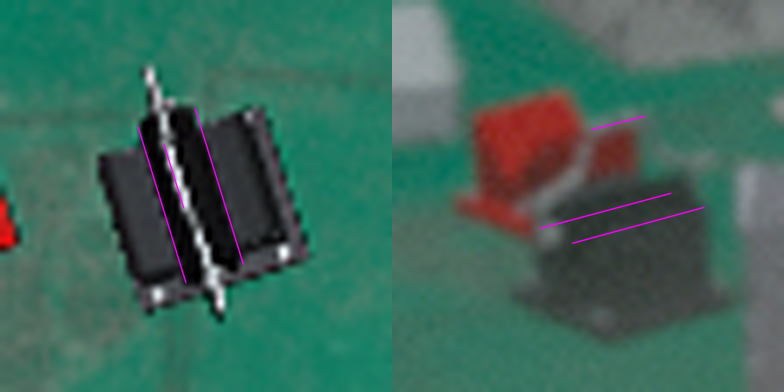

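Run:
```python
from h import *
t=cv2.imread("pics/t19.png").astype(np.float32)
v=(.507,.299,.339)
def smp(x,y,z):
    q=proj("top",W(v,np.c_[x,y,z]/1000)).astype(np.float32); return cv2.remap(t.max(2),q[:,:1],q[:,1:],cv2.INTER_LINEAR).ravel()
xs=np.arange(-70,71,3.)
for y in(-9,-6,6,9):
    print(y,[(int(a),int(b)) for a,b in zip(xs,smp(xs,0*xs+y,0*xs+66)) if abs(a)>30])
ys=np.arange(-40,41,2.)
for x0 in(-30,-20,20,30):
    p=np.mean([smp(0*ys+x,ys,0*ys+53) for x in range(x0-5,x0+6)],0); print(x0,[(int(a),int(b)) for a,b in zip(ys,p)])
# wire top
for x0 in(-14,0,14):
    p=np.mean([smp(0*ys+x,ys/2,0*ys+109) for x in range(x0-4,x0+5)],0); print("w",x0,round((ys/2*np.clip(p-60,0,None)).sum()/np.clip(p-60,0,None).sum(),2))
```

```text
-9 [(-70, 126), (-67, 126), (-64, 125), (-61, 124), (-58, 97), (-55, 62), (-52, 87), (-49, 51), (-46, 23), (-43, 5), (-40, 16), (-37, 13), (-34, 16), (-31, 22), (32, 17), (35, 16), (38, 16), (41, 23), (44, 46), (47, 104), (50, 130), (53, 116), (56, 116), (59, 118), (62, 119), (65, 118), (68, 119)]
-6 [(-70, 127), (-67, 125), (-64, 123), (-61, 120), (-58, 103), (-55, 43), (-52, 88), (-49, 94), (-46, 86), (-43, 4), (-40, 11), (-37, 10), (-34, 12), (-31, 18), (32, 14), (35, 13), (38, 14), (41, 15), (44, 53), (47, 110), (50, 152), (53, 118), (56, 114), (59, 115), (62, 117), (65, 115), (68, 116)]
6 [(-70, 101), (-67, 63), (-64, 80), (-61, 76), (-58, 40), (-55, 43), (-52, 79), (-49, 60), (-46, 25), (-43, 9), (-40, 22), (-37, 22), (-34, 22), (-31, 16), (32, 42), (35, 27), (38, 28), (41, 20), (44, 32), (47, 50), (50, 78), (53, 78), (56, 95), (59, 112), (62, 118), (65, 118), (68, 107)]
9 [(-70, 123), (-67, 125), (-64, 126), (-61, 115), (-58, 78), (-55, 74), (-52, 55), (-49, 23), (-46, 6), (-43, 10), (-40, 11), (-37, 11), (-34, 12), (-31, 13), (32, 16), (35, 12), (38, 11), (41, 9), (44, 38), (
[... 1128 characters left out ...]
1), (-6, 22), (-4, 21), (-2, 17), (0, 42), (2, 133), (4, 195), (6, 135), (8, 52), (10, 18), (12, 7), (14, 14), (16, 33), (18, 53), (20, 63), (22, 62), (24, 61), (26, 61), (28, 61), (30, 62), (32, 62), (34, 57), (36, 47), (38, 35), (40, 27)]
30 [(-40, 63), (-38, 35), (-36, 37), (-34, 46), (-32, 53), (-30, 55), (-28, 56), (-26, 58), (-24, 64), (-22, 65), (-20, 62), (-18, 61), (-16, 54), (-14, 34), (-12, 20), (-10, 19), (-8, 19), (-6, 18), (-4, 17), (-2, 23), (0, 66), (2, 130), (4, 146), (6, 100), (8, 45), (10, 17), (12, 9), (14, 12), (16, 33), (18, 59), (20, 67), (22, 71), (24, 75), (26, 72), (28, 68), (30, 65), (32, 64), (34, 59), (36, 48), (38, 39), (40, 36)]
w -14 -1.12
w 0 -1.15
w 14 -0.75
```

```bash
python3 -c "
from workcell import *
print(finish_job())"
```

```text
the job is handed in; nothing more can be done
None
```

The job is handed in with the tube lying in the V-block and the hook rod back in its fork. It was handed in at about 33 s of the 72 s allowed; the hand-in gives no verdict. I hooked the tube's bail with the rod, lifted the tube out of the tank and lowered it into the groove. Then I unhooked it, hung the rod back and moved the gripper clear.

**Tube:** In the last top picture the ends lie at about −46 and +45 mm along the groove. The sides lie evenly at about ±17 mm and parallel to it, so it is centred. I did not measure its height directly. The wrist force returning to roughly the rod's weight as it came down agrees with it being seated. The gripper stayed well above the tube and bail throughout.

**Hook rod:** It was lowered to the same height and place as when it was gripped, within about 1 mm. The upward force on lowering showed the collar resting on the fork. In the last pictures it stands upright as at the start.

**Disagreements:**
- The side camera disagreed with the top camera by about 1 pixel (2–4 mm) on the tank, V-block and rod, so I relied mainly on the top camera.
- An automatic check of the rod's tilt just before it was put back gave an unusable reading, because the fork cluttered that part of the picture. I judged it by eye there; an earlier clean reading had shown it vertical.

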